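# Turn the washed heating block over, seat it on the dry-block heater and switch on

### The job

The aluminium heating block was washed and left holes down on the drying mat. Turn it over so that its holes face up, set it gently into the recess on the heater's plate and let go of it; only then switch the heater on by pressing down the raised half of its red rocker with a fingertip, without forcing it, until it snaps over. Leave the green-capped vial and the dropper bottles where they stand.

Things in the scene. Friction and masses are not known exactly. Their poses are not given: they have to be found in the camera images.
- heating_block: bare aluminium block, 62 x 50 x 46 mm along its x, y, z, about 0.3 kg, with six tube holes in its +z face; origin at its centre. At the start it lies holes down (its z axis points down) on the mat, its centre 26 mm above the bench. Flat sides: grip it across the 50 mm. It stands steadily on any of its faces, on the mat or on the bare bench.
- heater: white dry-block heater, fixed to the bench, 140 x 82 x 56 mm along its x, y, z; origin under its centre on the bench; its front, with the dark sloping control panel, faces its -x. The panel slopes down to the front at 31 degrees, from 56 mm high at x = -8 mm to 18 mm at x = -70 mm. A blue mixer, 122 mm tall, stands about 10 mm to its right: keep the gripper's body clear of it.
- plate_centre (a point): centre of the recess floor on the heater's aluminium plate, 60 mm above the bench; axes as the heater's. The recess is 57 mm along x and 69 mm along y and takes the block with its 62 mm along the heater's y, either way round. Its rim is 6 mm high, 4 mm thick, with a finger notch 45 mm long in the middle of its front and of its back. The seated block's centre is 23 mm above this point.
- mains_rocker (a joint): angle of the red mains rocker on the right of the panel, 30 mm long up the slope, 21 mm wide, in a black frame 38 x 28 mm that stands 3 mm proud of the panel. 0 is off (far half raised, near half flush with the frame), 0.35 rad is on (far half flush). It rests only at these ends and snaps over past the middle; that takes about 5 N on the raised half and 3 to 5 mm of travel.
- rocker_far_half (a point): point on the surface of the rocker's far half (the upper one, with the white bar; raised when off), 11 mm from the pivot line; moves with the rocker. At off its z is the panel's normal, tilted 31 degrees from vertical towards the front, its x points up the slope and its y runs across the rocker, as the heater's y.
- drying_mat: dark grey ribbed mat, fixed, 96 x 84 x 3 mm, origin under its centre. The bench around it and in front of it is free. Grey drawers, 190 mm tall, stand 0.25 to 0.3 m to its right.
- green_vial: vial with a green cap, 24 mm across, 48 mm tall, standing to the right of the work; leave alone. Origin under its centre.
- dropper_2: dropper bottle with a yellow cap, 23 mm across, 70 mm tall, standing to the right of the work; leave alone. Origin under its centre.
- dropper_4: dropper bottle with a red cap, 23 mm across, 70 mm tall, standing to the right of the work; leave alone. Origin under its centre.

How it is judged:
On the way, in this order (a step that is already met when the one before it is completed fails the run):
1. the block sits holes up in the recess and is let go, with the heater still off (angle between heating_block's own z axis and vertical below 0.07 rad and z of heating_block in the frame of plate_centre below 0.0255 m and horizontal distance between heating_block and plate_centre below 0.007 m and angle between the x axis of heating_block and the y axis of heater, either way round below 0.2 rad and contact force between the fingers and heating_block below 0.1 N and value of joint mains_rocker below 0.1 rad), for 0.2 s.
2. the rocker is pressed over to on (value of joint mains_rocker above 0.3 rad), for 0.2 s.
At the end, for the whole second after the job is handed in: The block rests released and still in the heater's recess, holes up, flat on the plate (within 2.5 mm and 4 degrees) and inside the rim (centre within 7 mm, long side across the heater within 11 degrees), and the rocker stands at on (over 0.3 rad) (angle between heating_block's own z axis and vertical below 0.07 rad and z of heating_block in the frame of plate_centre below 0.0255 m and horizontal distance between heating_block and plate_centre below 0.007 m and angle between the x axis of heating_block and the y axis of heater, either way round below 0.2 rad and linear speed of heating_block below 0.02 m/s and value of joint mains_rocker above 0.3 rad); the robot touches nothing.
It fails at once if the heater is switched on before the block is on its plate (value of joint mains_rocker above 0.2 rad and distance between heating_block and plate_centre above 0.035 m).
It fails at once if the rocker is struck with the block (contact force between heating_block and mains_rocker above 1 N).
It fails at once if the block is dropped onto the heater (falls there at over 0.45 m/s, from more than 10 mm) (distance between heating_block and plate_centre below 0.08 m and contact force between the fingers and heating_block below 0.1 N and linear speed of heating_block above 0.45 m/s).
It fails at once if the heater is pressed with more than 80 N (contact force between the fingers and heater above 80 N).
It fails at once if the vial or a dropper bottle is shifted more than 25 mm or knocked over (distance of any of green_vial, dropper_2, dropper_4 from where it was at the start of the episode above 0.025 m or angle between any of green_vial, dropper_2, dropper_4's own z axis and vertical above 0.5 rad).
It also fails if it takes over 67 s, if anything falls off the work surface, if the arm or the gripper's body presses on something with over 40 N, if the wrist force passes 120 N, or if a joint passes its speed limit or range.

### The arm

A 7-joint arm with a two-finger parallel gripper is mounted at the origin on the work surface; the furniture and walls round the work are solid. World frame = base frame: x ahead of the robot, y to its left, z up, the work surface at z = 0. Lengths are in m, angles in rad, forces in N, time in s.
With the tool pointing down it reaches from about 0.4 to 0.875 m from the base axis. Payload 19.3 kg.
Tool frame: the origin (TCP) lies midway between the tips of the shut fingers; the grasp point (between the pads) lies 19 mm behind it; z points along the fingers, y is the line along which they close (so a half turn about z gives the same grasp; the last joint's range is limited). The gripper opens to 85 mm and grips with 20 to 120 N. Pads are 22 mm wide; open, the fingers measure 114 mm over their backs; the gripper's body (76 mm by 85 mm) begins 54 mm behind the grasp point. The pads swing forward as they close: fully open they stand 13 mm farther back than shut.
Start: joints at [1.094, 0.521, -0.036, 1.599, 0.021, 1.021, -0.113], TCP at [0.247, -0.574, 0.231] pointing down, gripper open.
Joint ranges: [-2.91, 2.91], [-0.3, 2.13], [-1.5, 1.42], [0.17, 2.43], [-1.26, 4.41], [0.16, 1.93], [-2.52, 2.52]. Speed limits (rad/s): [1.89, 1.89, 2.39, 2.39, 3.01, 3.01, 3.01].

### API

Orientations are given as [roll, pitch, yaw] about the fixed x, y, z axes, in that order (R = Rz(yaw) Ry(pitch) Rx(roll)).
In Python, from workcell import bot gives the robot as it stands.
- The arm moves only by the tool move_arm, never from a script. Its argument "moves" is a list that holds one entry, the list of rows, each a list of 7 numbers: the opening, from 0 (shut) to 1 (fully open), then the shift along the tool's x, y, z in units of 1000 mm (1.0 is 1000 mm), then the turn, a rotation vector about the tool's x, y, z in units of 2 pi rad (1.0 is 2 pi rad). A call has 1 to 5 rows; each row is the pose to reach, as a shift and turn from the pose commanded when the call began, along the tool's axes at that moment, turning the shorter way round; what a row does not reach only later rows make up. A row lasts 1/10 s, in which the tool goes at most 50 mm and 8.59 degrees, less where a joint would pass 70% of its speed; a pose out of reach is approached as far as the arm can. A call with a number of a shift or a turn outside -1 to 1 is refused whole. A call with a gripper value outside its range is refused whole. The fingers move at their own pace and stop on an object; "force" is the grip in N (left out, the last holds). Time passes only in rows, so rows that repeat a pose let the fingers close. It gives the time, the measured TCP pose, the force, the opening and the grip force at its end, in the units of the state.
- bot.observe(): the state, without advancing time (a new reading comes with each control period).
- bot.grab_frame(name): name is "side" or "top"; returns the picture (420x560x3 uint8, red, green, blue); there is no depth.
- bot.camera_params(name): a dict with "vertical_fov" (degrees; the focal length in pixels is half the picture's height over the tangent of half this angle, whatever the lens; pixels are square), "cx", "cy" (the principal point, pixels), "R" (3x3) and "t" (3): a world point X has camera coordinates R X + t. Camera axes: x right, y down, z forward; pixel columns grow to the right and rows downward; lengths in m; the calibration is good to about 2 mm. A picture is of the moment at which its call begins. camera_params takes no time and is no camera call.
- bot.job_done(): hands the job in; it is judged then, once.
The state is a dict: "clock": time; "qpos": joint angles; "qd": joint speeds; "joint_efforts": joint torques, N m; "position": TCP position; "tool_rot": TCP orientation; "force": force on the tool from outside, world axes, zero at the start; "moment": the same for the moment, N m; "grip_width": finger opening in m; "finger_force": force on a finger pad.
Only numpy, scipy, OpenCV 4.12 (cv2) and the standard library are available. Lean on these libraries where they do the work, as an engineer would, in place of code of your own. Each camera call takes 0.05 s, during which the arm holds its last target. There are 200 camera calls.

## Working session

There is one attempt and no reset: what is moved stays moved. The work goes in short steps, Python scripts to look and compute and a tool call to move; the robot and the scene stay as the last step left them, time stands still between calls to the robot, and variables do not carry over. Pictures are saved under pics/ and viewed, at most 10 in all, crops included, and the job is handed in when it is done.

Besides the shell and the picture viewer there is one more tool, called after ">>>" as name(argument=value, ...) on one line, values as JSON. move_arm: Moves the arm, as the interface text tells. Shifts and turns lie within -1 to 1; 1 stands for 1000 mm of shift or 2 pi rad of turn. Its arguments: {"type":"object","properties":{"moves":{"type":"array"},"force":{"type":"number"}},"required":["moves"]}

```bash
mkdir -p pics; ls; python3 - <<'E'
from workcell import bot
import cv2, numpy as np
np.set_printoptions(precision=4,suppress=True)
for n in("side","top"):
    im=bot.grab_frame(n); cv2.imwrite(f"pics/{n}0.png",im[:,:,::-1]); print(n,bot.camera_params(n))
print(bot.observe())
E
```

```text
pics
side {'vertical_fov': 46.9890844838409, 'cx': 277.8749679788156, 'cy': 213.39692674315455, 'R': array([[-0.8805, -0.4736, -0.0203],
       [-0.2928,  0.5769, -0.7625],
       [ 0.3728, -0.6655, -0.6466]]), 't': array([0.3891, 0.2866, 0.609 ])}
top {'vertical_fov': 56.68715774060004, 'cx': 272.1300026935936, 'cy': 210.64742471107905, 'R': array([[ 0.0083, -1.    , -0.0049],
       [-0.9797, -0.0072, -0.2002],
       [ 0.2002,  0.0065, -0.9797]]), 't': array([-0.1437,  0.5202,  0.8407])}
{'clock': 0.1, 'qpos': array([ 1.0938,  0.5219, -0.0363,  1.5999,  0.0212,  1.0211, -0.1128]), 'qd': array([ 0.0007, -0.0011,  0.0004, -0.0006,  0.0011,  0.0034, -0.0005]), 'joint_efforts': array([  0.0056, -92.8503,   1.9849, -37.0534,   0.0182,   0.0054,
         0.    ]), 'position': array([ 0.2472, -0.5738,  0.2308]), 'tool_rot': array([-3.1407,  0.0001,  0.4069]), 'force': array([-0.0137,  0.1347, -0.0131]), 'moment': array([ 0.0116, -0.0813,  0.0066]), 'finger_force': 0.0, 'grip_width': 0.08565261229237407}
```

View pics/side0.png

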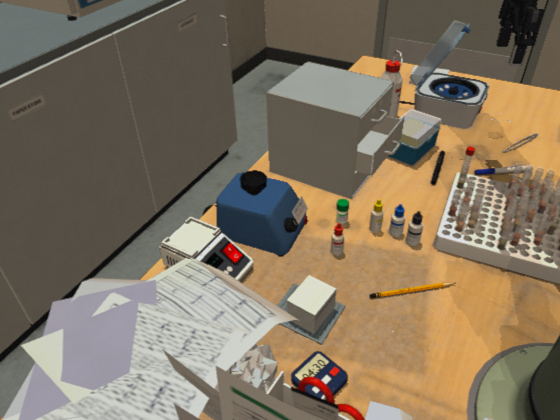

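View pics/top0.png

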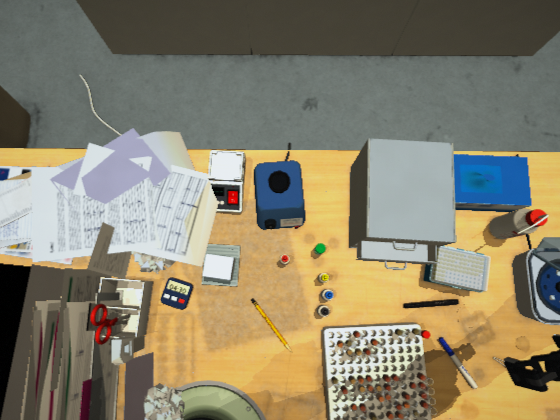

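```bash
cat > h.py <<'E'
import numpy as np, cv2
from workcell import bot
np.set_printoptions(precision=4,suppress=True)
def cam(n):
    p=bot.camera_params(n); f=210/np.tan(np.radians(p['vertical_fov'])/2)
    return np.array([[f,0,p['cx']],[0,f,p['cy']],[0,0,1]]),np.array(p['R']),np.array(p['t'])
def plane(n,uv,z):
    K,R,t=cam(n); C=-R.T@t; d=np.c_[np.reshape(uv,(-1,2)),np.ones(np.size(uv)//2)]@np.linalg.inv(K).T@R
    return C+d*((z-C[2])/d[:,2])[:,None]
def tri(a,b):
    P=[(lambda c:c[0]@np.c_[c[1],c[2]])(cam(n)) for n in("side","top")]
    X=cv2.triangulatePoints(*P,np.reshape(a,(-1,2)).T.astype(float),np.reshape(b,(-1,2)).T.astype(float)); return (X[:3]/X[3]).T
def proj(n,X):
    K,R,t=cam(n); x=(np.reshape(X,(-1,3))@R.T+t)@K.T; return x[:,:2]/x[:,2:]
E
python3 - <<'E'
from h import *
s=cv2.imread("pics/side0.png"); t=cv2.imread("pics/top0.png")
a=cv2.resize(s[205:345,155:355],(800,560),interpolation=cv2.INTER_CUBIC)
b=cv2.resize(t[145:295,190:310],None,fx=4,fy=4,interpolation=cv2.INTER_CUBIC)
cv2.imwrite("pics/c1.png",a);cv2.imwrite("pics/c2.png",b)
for n,im,y0,y1,x0,x1 in(("side",s,265,345,270,355),("top",t,240,295,195,245),("top",t,145,190,200,250)):
    g=cv2.cvtColor(im,cv2.COLOR_BGR2HSV)[y0:y1,x0:x1]
    for th in(190,225):
        m=((g[...,2]>th)&(g[...,1]<60)).astype(np.uint8)
        c=max(cv2.findContours(m,0,1)[0],key=cv2.contourArea); r=cv2.minAreaRect(c)
        print(n,th,cv2.contourArea(c),(cv2.boxPoints(r)+[x0,y0]).round(1).tolist())
for n,im in(("side",s),("top",t)):
    g=cv2.cvtColor(im,cv2.COLOR_BGR2HSV); m=(((g[...,0]<8)|(g[...,0]>172))&(g[...,1]>150)&(g[...,2]>100)).astype(np.uint8)
    for c in cv2.findContours(m,0,1)[0]:
        if cv2.contourArea(c)>25: r=cv2.minAreaRect(c);print("red",n,cv2.contourArea(c),cv2.boxPoints(r).round(1).tolist())
E
```

```text
side 190 960.5 [[287.0, 299.2], [311.2, 269.0], [335.2, 288.2], [311.0, 318.4]]
side 225 0.0 [[289.0, 299.0], [289.0, 299.0], [289.0, 299.0], [289.0, 299.0]]
top 190 829.0 [[190.2, 273.7], [195.2, 238.3], [234.7, 244.0], [229.7, 279.4]]
top 225 541.0 [[202.5, 275.2], [205.6, 253.5], [232.4, 257.3], [229.3, 279.0]]
top 190 1096.0 [[199.5, 189.0], [200.7, 149.4], [243.0, 150.8], [241.8, 190.3]]
top 225 733.5 [[200.0, 152.0], [241.0, 152.0], [241.0, 180.0], [200.0, 180.0]]
red side 174.0 [[335.70001220703125, 408.29998779296875], [340.0, 400.20001220703125], [365.70001220703125, 413.79998779296875], [361.5, 421.8999938964844]]
red side 250.0 [[298.70001220703125, 383.29998779296875], [305.5, 371.29998779296875], [338.6000061035156, 390.20001220703125], [331.79998779296875, 402.20001220703125]]
red side 50.5 [[329.0, 372.0], [335.0, 366.0], [339.5, 370.5], [333.5, 376.5]]
red side 185.0 [[222.0, 250.0], [229.5, 242.5], [242.0, 255.0], [234.5, 262.5]]
red side 36.5 [[333.5, 227.5], [338.5, 222.5], [343.5, 227.5], [338.5, 232.5]]
red side 49.5 [[387.0, 60.0], [399.0, 60.0], [399.0, 66.0], 
[... 197 characters left out ...]
327.5], [108.9000015258789, 338.8999938964844]]
red top 66.5 [[93.0, 341.8999938964844], [97.30000305175781, 322.70001220703125], [103.19999694824219, 324.0], [99.0, 343.20001220703125]]
red top 32.5 [[100.80000305175781, 320.0], [103.19999694824219, 307.79998779296875], [107.5, 308.70001220703125], [105.0, 320.79998779296875]]
red top 69.5 [[88.0999984741211, 323.0], [92.19999694824219, 303.6000061035156], [99.0, 305.0], [94.9000015258789, 324.3999938964844]]
red top 26.5 [[282.0, 255.0], [287.0, 255.0], [287.0, 261.0], [282.0, 261.0]]
red top 110.5 [[527.0, 216.0], [537.5, 205.5], [545.5, 213.5], [535.0, 224.0]]
red top 107.5 [[228.0, 191.0], [237.0, 191.0], [237.0, 203.0], [228.0, 203.0]]
```

View pics/c1.png

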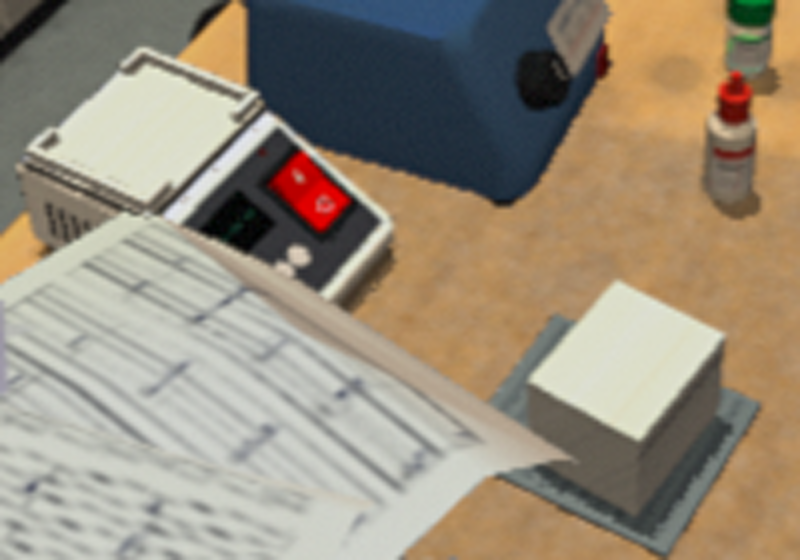

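View pics/c2.png

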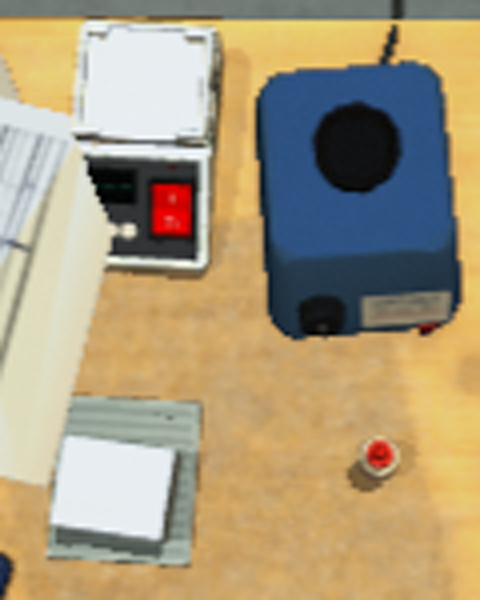

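```bash
python3 - <<'E'
from h import *
S=lambda p:np.array(p)/4+[155,205]
T=lambda p:np.array(p)/4+[190,145]
off=0.5*0.75-.5 # resize center offset approx
a=S([(530,386),(617,282),(724,337),(640,440)]);b=T([(66,436),(178,450),(167,540),(55,525)])
X=tri(a,b);print("block tri\n",X,X.mean(0))
for n,q in(("side",a),("top",b)):
    P=plane(n,q,.049);print(n,P.mean(0),np.linalg.norm(np.diff(P,axis=0),axis=1));e=P[1]-P[0]+P[2]-P[3];print("yaw of 62/50 edge a",np.arctan2(*e[1::-1])); e=P[0]-P[3]+P[1]-P[2];print("edge b",np.arctan2(*e[1::-1]))
a=S([(28,158),(145,48),(260,98),(158,205)]);b=T([(82,24),(218,28),(215,146),(76,138)])
X=tri(a,b);print("rim tri\n",X,X.mean(0))
for n,q in(("side",a),("top",b)):
    P=plane(n,q,.066);print(n,P.mean(0),P[:,:2].tolist(),np.linalg.norm(np.diff(P,axis=0),axis=1))
a=S([(265,182),(305,150),(352,198),(315,232)]);b=T([(151,184),(192,182),(193,234),(152,237)])
X=tri(a,b);print("rocker tri\n",X,X.mean(0))
# right front heater bottom/top corners
print("front right panel corner",tri(S([(392,222)]),T([(206,262)])))
print("paper tip",tri(S([(575,462)]),T([(45,485)])))
print("paper near heater",tri(S([(205,228)]),T([(75,128)])))
print("vial etc",plane("top",[(320,248),(284.5,258),(323,277)],.05))
print("mixer front/left",plane("top",T([(258,95),(268,255),(275,335)]),.1))
E
```

```text
block tri
 [[ 0.4208  0.0078  0.0455]
 [ 0.414  -0.0555  0.0449]
 [ 0.3649 -0.0503  0.0431]
 [ 0.3722  0.0121  0.0463]] [ 0.393  -0.0215  0.0449]
side [ 0.3916 -0.0183  0.049 ] [0.0627 0.0492 0.0599]
yaw of 62/50 edge a -1.6888195892526237
edge b -0.11099410082961851
top [ 0.3927 -0.022   0.049 ] [0.0638 0.0501 0.0631]
yaw of 62/50 edge a -1.6898487200811791
edge b -0.08819235789012413
rim tri
 [[ 0.6605  0.0057  0.0584]
 [ 0.6583 -0.0744  0.0589]
 [ 0.5917 -0.0721  0.0568]
 [ 0.5911  0.0064  0.0626]] [ 0.6254 -0.0336  0.0592]
side [ 0.62   -0.0279  0.066 ] [[0.6529261159082693, 0.011254558472724718], [0.6510969773669204, -0.06816133622946974], [0.5873327202819192, -0.06374058279266226], [0.588479251469324, 0.008918410136325494]] [0.0794 0.0639 0.0727]
top [ 0.6234 -0.0343  0.066 ] [[0.6594766577677935, 0.005221674031062301], [0.657537485784544, -0.07416873618623478], [0.586282130361536, -0.07405316511761532], [0.5904907959646363, 0.005908370469933366]] [0.0794 0.0713 0.0801]
rocker tri
 [[ 0.5682 -0.0358  0.0487]
 [ 0.5667 -0.0608  0.0474]
 [ 0.5419 -0.0596  0.0302]
 [ 0.5425 -0.0344  0.0315]] [ 0.5548 -0.0476  0.0395]
front right panel corner [[ 0.5274 -0.0666  0.0159]]
paper tip [[0.3946 0.0213 0.0307]]
paper near heater [[0.5842 0.0025 0.0535]]
vial etc [[ 0.4367 -0.2482  0.05  ]
 [ 0.4136 -0.1683  0.05  ]
 [ 0.3722 -0.2538  0.05  ]]
mixer front/left [[ 0.6061 -0.1     0.1   ]
 [ 0.5155 -0.1071  0.1   ]
 [ 0.4717 -0.1115  0.1   ]]
```

```bash
cat >> h.py <<'E'
from scipy.spatial.transform import Rotation as Ro
def tool(psi,lean=0,pitch=0):
    """psi yaw; lean about tool y (+: body to -y side); pitch about tool x (deg)"""
    return Ro.from_euler('xyz',[np.pi,0,psi])*Ro.from_euler('y',lean,degrees=True)*Ro.from_euler('x',pitch,degrees=True)
def now():
    o=bot.observe(); return np.array(o['position']),Ro.from_euler('xyz',o['tool_rot'])
def plan(wps,start=None):
    p,R=start or now()
    print("now",p,R.as_euler('xyz'),"t",bot.observe()['clock'])
    for q,Q in wps:
        q=np.array(q); d=R.inv().apply(q-p); r=(R.inv()*Q).as_rotvec()
        print("shift",d.round(4),"turn",(r/2/np.pi).round(4),"rows>=",round(max(np.linalg.norm(d)/.05,np.degrees(np.linalg.norm(r))/8.59),1)); p,R=q,Q
E
python3 - <<'E'
from h import *
plan([((.30,-.30,.26),tool(1.0)),((.40,-.04,.22),tool(1.47)),((.40,-.11,.20),tool(1.47,45)),((.39,.02,.20),tool(1.47,-45))])
E
```

```text
now [ 0.2472 -0.5738  0.2308] [-3.1407  0.0001  0.4069] t 0.1
shift [ 0.1568 -0.2305 -0.029 ] turn [-0.0001 -0.     -0.0944] rows>= 5.6
shift [ 0.2728 -0.0563  0.04  ] turn [ 0.      0.     -0.0748] rows>= 5.6
shift [-0.0696  0.007   0.02  ] turn [-0.     0.125  0.   ] rows>= 5.2
shift [ 0.0907 -0.023   0.0907] turn [ 0.   -0.25 -0.  ] rows>= 10.5
```

>>> move_arm(moves=[[[1, 0.04, -0.06, -0.007, 0, 0, -0.02], [1, 0.08, -0.115, -0.015, 0, 0, -0.04], [1, 0.11, -0.16, -0.02, 0, 0, -0.06], [1, 0.13, -0.19, -0.025, 0, 0, -0.08], [1, 0.157, -0.23, -0.029, 0, 0, -0.094]]])

```text
clock: 0.6
position: [0.2948, -0.328, 0.2575]
tool_rot: [-3.142, 0.0, 1.002]
force: [1.4, 0.5, -0.2]
grip_width: 0.0858
finger_force: 0.0
```

```bash
python3 - <<'E'
from h import *
plan([((.40,-.04,.22),tool(1.47)),((.40,-.11,.20),tool(1.47,45))]);print(bot.observe()['qpos'])
E
```

```text
now [ 0.2948 -0.328   0.2575] [-3.1415  0.0003  1.0025] t 0.6
shift [ 0.2994 -0.0663  0.0374] turn [-0.      0.     -0.0744] rows>= 6.2
shift [-0.0696  0.007   0.02  ] turn [-0.     0.125  0.   ] rows>= 5.2
[ 0.9251  0.2033 -0.2559  2.0167  0.0642  0.9291  0.0675]
```

>>> move_arm(moves=[[[1, 0.05, -0.011, 0.006, 0, 0, -0.014], [1, 0.1, -0.022, 0.014, 0, 0, -0.028], [1, 0.15, -0.033, 0.022, 0, 0, -0.042], [1, 0.2, -0.044, 0.03, 0, 0, -0.056], [1, 0.24, -0.053, 0.036, 0, 0, -0.07]]])

```text
clock: 1.1
position: [0.3807, -0.0977, 0.2213]
tool_rot: [3.141, 0.0, 1.441]
force: [1.3, -0.7, -0.5]
grip_width: 0.0854
finger_force: 0.0
```

>>> move_arm(moves=[[[1, 0.03, 0, 0, 0, 0, -0.005], [1, 0.03, 0, 0, 0, 0, -0.005]]])

```text
clock: 1.3
position: [0.385, -0.0664, 0.2213]
tool_rot: [-3.141, -0.001, 1.475]
force: [-0.5, -0.3, 0.3]
grip_width: 0.0855
finger_force: 0.0
```

```bash
python3 - <<'E'
from h import *
plan([((.40,-.04,.20),tool(1.47)),((.40,-.09,.20),tool(1.47,45)),((.39,.02,.20),tool(1.47,-45))]);print(bot.observe()['qpos'])
E
```

```text
now [ 0.385  -0.0664  0.2213] [-3.1415 -0.001   1.4753] t 1.3
shift [0.0277 0.0124 0.0213] turn [-0.     -0.0002  0.0008] rows>= 0.7
shift [-0.0497  0.005   0.    ] turn [-0.     0.125  0.   ] rows>= 5.2
shift [ 0.0767 -0.021   0.0767] turn [ 0.   -0.25 -0.  ] rows>= 10.5
[ 0.5026  0.1931 -0.5434  2.1612  0.1349  0.819  -0.2205]
```

>>> move_arm(moves=[[[1, 0, 0.005, 0, 0, 0.023, 0], [1, -0.01, 0.01, 0.01, 0, 0.046, 0], [1, -0.02, 0.015, 0.02, 0, 0.069, 0], [1, -0.02, 0.017, 0.02, 0, 0.092, 0], [1, -0.02, 0.017, 0.02, 0, 0.115, 0]]])

```text
clock: 1.8
position: [0.3999, -0.093, 0.2018]
tool_rot: [3.138, -0.719, 1.468]
force: [-0.1, 0.8, -1.2]
grip_width: 0.0855
finger_force: 0.0
```

>>> move_arm(moves=[[[1, 0, 0, 0, 0, 0.01, 0], [1, 0, 0, 0, 0, 0.01, 0]]])

```text
clock: 2.0
position: [0.3988, -0.0932, 0.2001]
tool_rot: [-3.138, -0.78, 1.462]
force: [-0.5, 0.5, 0.6]
grip_width: 0.0853
finger_force: 0.0
```

```bash
python3 - <<'E'
from h import *
print(bot.observe()['qpos'])
Q=tool(1.47,45); z=Q.apply([0,0,1])
g=np.array([.393,-.0215,.030])+.022*z
plan([(g-.08*z,Q),(g,Q)])
im=bot.grab_frame("side");cv2.imwrite("pics/s2.png",im[60:360,150:450,::-1].repeat(2,0).repeat(2,1))
E
```

```text
[ 1.0713  0.576  -0.6398  2.0205 -0.467   1.0004  0.6809]
now [ 0.3988 -0.0932  0.2001] [-3.1383 -0.7799  1.4617] t 2.0
shift [-0.0697 -0.0129  0.1127] turn [ 0.0004  0.0009 -0.0009] rows>= 2.7
shift [ 0.   -0.    0.08] turn [0. 0. 0.] rows>= 1.6
```

View pics/s2.png

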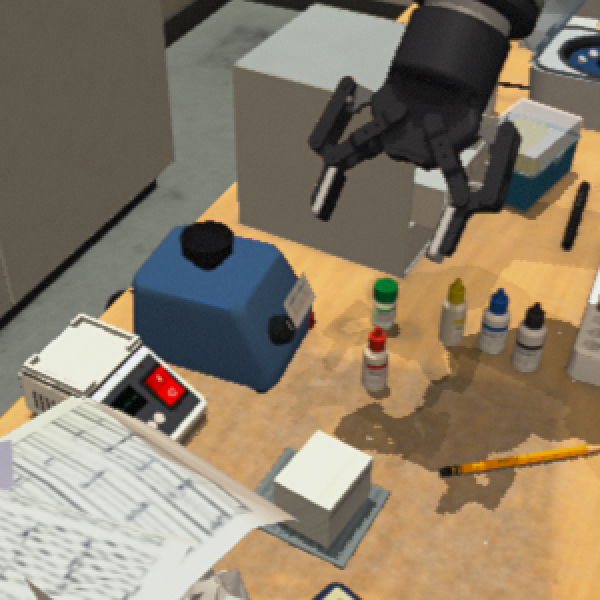

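>>> move_arm(moves=[[[1, -0.03, -0.006, 0.04, 0, 0.001, -0.001], [1, -0.06, -0.012, 0.08, 0, 0.001, -0.001], [1, -0.07, -0.013, 0.113, 0, 0.001, -0.001], [1, -0.07, -0.013, 0.113, 0, 0.001, -0.001]]])

```text
clock: 2.45
position: [0.3882, -0.0585, 0.0702]
tool_rot: [3.14, -0.784, 1.478]
force: [0.3, 0.4, 0.5]
grip_width: 0.0851
finger_force: 0.0
```

```bash
python3 - <<'E'
from h import *
Q=tool(1.47,45); z=Q.apply([0,0,1])
g=np.array([.393,-.0215,.030])+.022*z
plan([(g,Q)])
im=bot.grab_frame("top");cv2.imwrite("pics/t2.png",cv2.resize(im[180:320,150:330,::-1],None,fx=4,fy=4,interpolation=2))
E
```

```text
now [ 0.3882 -0.0585  0.0702] [ 3.1396 -0.7836  1.4781] t 2.45
shift [-0.0019  0.0014  0.0768] turn [-0.0006  0.0003  0.0009] rows>= 1.5
```

View pics/t2.png

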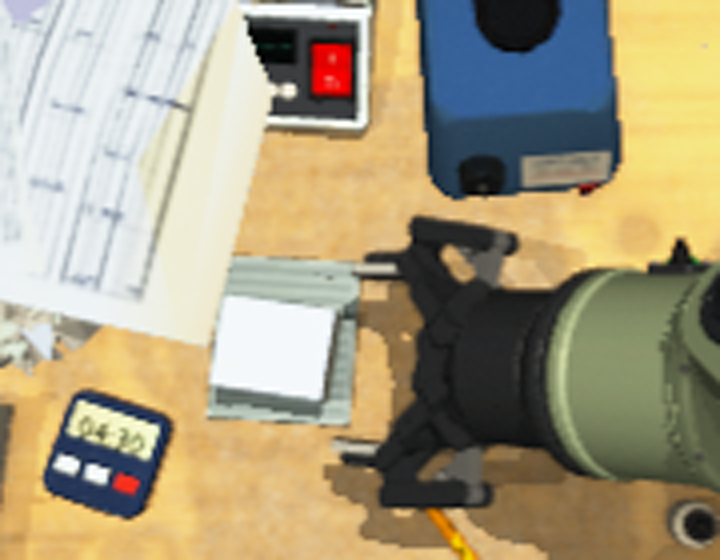

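>>> move_arm(moves=[[[1, -0.001, 0.001, 0.03, 0, 0, 0.001], [1, -0.002, 0.001, 0.06, 0, 0, 0.001], [1, -0.002, 0.001, 0.077, 0, 0, 0.001], [1, -0.002, 0.001, 0.077, 0, 0, 0.001], [0, -0.002, 0.001, 0.077, 0, 0, 0.001]]], force=50)

```text
clock: 3.0
position: [0.3968, -0.0096, 0.017]
tool_rot: [3.139, -0.781, 1.471]
force: [0.1, -0.4, 0.1]
grip_width: 0.0734
finger_force: 0.0
```

>>> move_arm(moves=[[[0, 0, 0, 0, 0, 0, 0], [0, 0, 0, 0, 0, 0, 0], [0, 0, 0, 0, 0, 0, 0], [0, 0, 0, 0, 0, 0, 0], [0, 0, 0, 0, 0, 0, 0]]])

```text
clock: 3.5
position: [0.3965, -0.0098, 0.0167]
tool_rot: [3.14, -0.782, 1.469]
force: [-2.7, -9.6, 17.9]
grip_width: 0.0495
finger_force: 49.0
```

```bash
python3 - <<'E'
from h import *
o=bot.observe();print(o['grip_width'],o['finger_force'],o['force'],o['qpos'])
# tool pose wanted when block turned -90deg about tool y, centre at C
p,R=now(); c=np.array([.393,-.0215,.026]); v=R.inv().apply(c-p); print("centre in tool",v)
Q=tool(1.47,-45)
f=lambda c,Q:(np.array(c)-Q.apply(v),Q)
plan([f((.395,-.06,.14),R),f((.395,-.055,.14),tool(1.47,0)),f((.395,-.05,.10),Q),f((.395,-.05,.032),Q)])
E
```

```text
0.04951334228285141 48.975874185562134 [-2.7453 -9.5876 17.896 ] [ 0.9383  0.9437 -0.6488  2.168  -0.4805  0.4837  0.8026]
centre in tool [-0.0019 -0.0023 -0.0151]
now [ 0.3965 -0.0098  0.0167] [ 3.1395 -0.7816  1.4691] t 3.5
shift [ 0.0533  0.0061 -0.1077] turn [0. 0. 0.] rows>= 2.4
shift [-0.0077 -0.0005  0.0005] turn [ 0.0004 -0.1244 -0.0003] rows>= 5.2
shift [-0.0063 -0.0005  0.0369] turn [-0.    -0.125 -0.   ] rows>= 5.2
shift [ 0.0481 -0.      0.0481] turn [0. 0. 0.] rows>= 1.4
```

>>> move_arm(moves=[[[0, 0, 0, -0.02, 0, 0, 0], [0, 0.02, 0.003, -0.05, 0, 0, 0], [0, 0.04, 0.006, -0.08, 0, 0, 0], [0, 0.053, 0.006, -0.108, 0, 0, 0], [0, 0.053, 0.006, -0.108, 0, 0, 0]]])

```text
clock: 4.0
position: [0.3991, -0.0499, 0.1323]
tool_rot: [3.136, -0.778, 1.471]
force: [-0.1, -0.6, -3.9]
grip_width: 0.0497
finger_force: 53.7
```

>>> move_arm(moves=[[[0, 0, 0, 0, 0, -0.022, 0], [0, -0.002, 0, 0, 0, -0.044, 0], [0, -0.004, 0, 0, 0, -0.066, 0], [0, -0.006, 0, 0, 0, -0.088, 0], [0, -0.008, 0, 0, 0, -0.11, 0]]])

```text
clock: 4.5
position: [0.3959, -0.0528, 0.1234]
tool_rot: [-3.134, -0.182, 1.468]
force: [-0.4, -0.3, -3.2]
grip_width: 0.0496
finger_force: 53.4
```

```bash
python3 - <<'E'
from h import *
o=bot.observe();print(o['grip_width'],o['finger_force'],o['qpos'])
print("mat",plane("top",np.array([(65,397),(202,403),(190,565),(47,557)])/4+[190,145],.003))
v=np.array([-.0019,-.0023,-.0151])
f=lambda c,Q:(np.array(c)-Q.apply(v),Q)
Q=tool(1.47,-45)
plan([f((.393,-.045,.12),tool(1.47,-20)),f((.393,-.04,.09),Q),f((.393,-.04,.035),Q)])
E
```

```text
0.049585444404849695 53.42076659202576 [ 0.3993  0.3922 -0.3264  2.2337 -0.115   0.5436  0.0925]
mat [[ 0.4485  0.017   0.003 ]
 [ 0.4456 -0.0647  0.003 ]
 [ 0.3509 -0.0601  0.003 ]
 [ 0.3548  0.0236  0.003 ]]
now [ 0.3959 -0.0528  0.1234] [-3.1343 -0.1822  1.4682] t 4.5
shift [ 0.0007 -0.0012  0.0187] turn [-0.0012 -0.0846  0.    ] rows>= 3.5
shift [ 0.0084 -0.0005  0.0259] turn [-0.     -0.0694  0.    ] rows>= 2.9
shift [ 0.0389 -0.      0.0389] turn [0. 0. 0.] rows>= 1.1
```

>>> move_arm(moves=[[[0, 0, 0, 0, 0, -0.022, 0], [0, 0, -0.001, 0, 0, -0.044, 0], [0, 0, -0.001, 0, 0, -0.066, 0], [0, 0.005, -0.001, 0.005, 0, -0.088, 0], [0, 0.01, -0.001, 0.01, 0, -0.11, 0]]])

```text
clock: 5.0
position: [0.394, -0.0438, 0.1157]
tool_rot: [-3.116, 0.261, 1.474]
force: [-0.4, -0.4, -2.4]
grip_width: 0.0498
finger_force: 53.4
```

>>> move_arm(moves=[[[0, 0, 0, 0, 0, -0.02, 0], [0, 0, 0, 0, 0, -0.029, 0], [0, 0, 0, 0, 0, -0.029, 0], [0, 0, 0, 0, 0, -0.029, 0]]])

```text
clock: 5.4
position: [0.3934, -0.0435, 0.1151]
tool_rot: [-3.111, 0.438, 1.481]
force: [0.3, -0.1, -2.1]
grip_width: 0.0496
finger_force: 53.4
```

```bash
python3 - <<'E'
from h import *
o=bot.observe();print(o['grip_width'],o['finger_force'],o['qpos'])
v=np.array([-.0019,-.0023,-.0151])
f=lambda c,Q:(np.array(c)-Q.apply(v),Q)
Q=tool(1.47,-45)
plan([f((.393,-.034,.07),Q),f((.393,-.034,.035),Q)])
im=bot.grab_frame("side");cv2.imwrite("pics/s3.png",im[150:380,200:430,::-1].repeat(2,0).repeat(2,1))
E
```

```text
0.04956194738040389 53.448554277420044 [-0.4411  0.4778  0.1009  2.2283  0.515   0.729  -0.8803]
now [ 0.3934 -0.0435  0.1151] [-3.1107  0.4383  1.481 ] t 5.4
shift [0.0243 0.0025 0.0517] turn [-0.0039 -0.0552  0.0023] rows>= 2.3
shift [ 0.0247 -0.      0.0247] turn [0. 0. 0.] rows>= 0.7
```

View pics/s3.png

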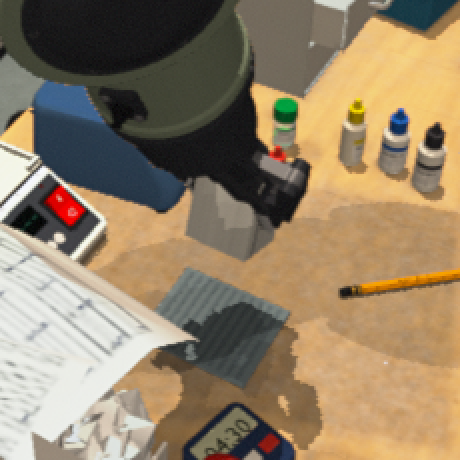

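>>> move_arm(moves=[[[0, 0.004, 0.0005, 0.009, -0.001, -0.012, 0.0005], [0, 0.008, 0.001, 0.018, -0.002, -0.024, 0.001], [0, 0.015, 0.0015, 0.03, -0.003, -0.036, 0.0015], [0, 0.02, 0.002, 0.04, -0.0035, -0.048, 0.002], [0, 0.024, 0.0025, 0.05, -0.004, -0.056, 0.0023]]])

```text
clock: 5.95
position: [0.3947, -0.0435, 0.0591]
tool_rot: [3.14, 0.792, 1.467]
force: [0.8, -0.4, -2.7]
grip_width: 0.0493
finger_force: 53.5
```

```bash
python3 - <<'E'
from h import *
o=bot.observe();print(o['grip_width'],o['finger_force'],o['qpos'])
v=np.array([-.0019,-.0023,-.0151])
f=lambda c,Q:(np.array(c)-Q.apply(v),Q)
Q=tool(1.47,-45)
plan([f((.393,-.034,.05),Q),f((.393,-.034,.035),Q)])
E
```

```text
0.04927074662111544 53.49389433860779 [-0.7057  0.7902  0.2012  2.1735  0.6689  0.8244 -1.2495]
now [ 0.3947 -0.0435  0.0591] [3.1396 0.7923 1.4671] t 5.95
shift [ 0.015  -0.0004  0.0149] turn [-0.      0.0011 -0.0003] rows>= 0.4
shift [ 0.0106 -0.      0.0106] turn [0. 0. 0.] rows>= 0.3
```

>>> move_arm(moves=[[[0, 0.01, 0, 0.01, 0, 0.001, 0], [0, 0.02, 0, 0.02, 0, 0.001, 0], [0, 0.024, 0, 0.024, 0, 0.001, 0], [0, 0.0265, 0, 0.0265, 0, 0.001, 0], [0, 0.0265, 0, 0.0265, 0, 0.001, 0]]])

```text
clock: 6.45
position: [0.3946, -0.0443, 0.024]
tool_rot: [3.139, 0.787, 1.466]
force: [-5.0, 12.5, 30.4]
grip_width: 0.0497
finger_force: 56.8
```

```bash
python3 - <<'E'
from h import *
o=bot.observe();print(o['force'],o['position'],o['tool_rot'])
im=bot.grab_frame("side");cv2.imwrite("pics/s4.png",im[180:360,200:380,::-1].repeat(3,0).repeat(3,1))
E
```

```text
[-5.0285 12.4859 30.4432] [ 0.3946 -0.0443  0.024 ] [3.1388 0.7867 1.4656]
```

View pics/s4.png

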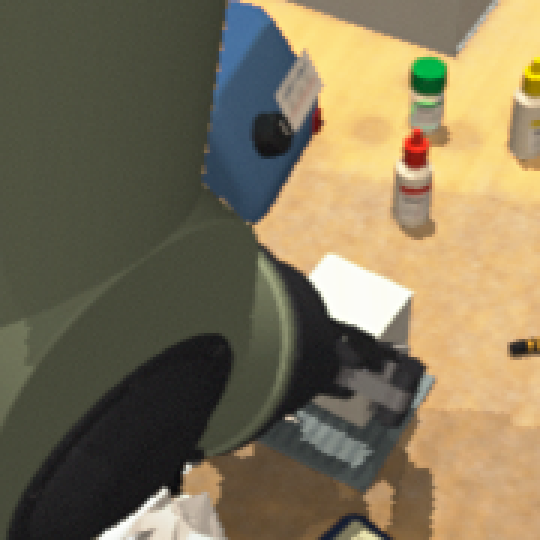

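>>> move_arm(moves=[[[0, -0.001, 0, -0.001, 0, 0, 0], [1, -0.001, 0, -0.001, 0, 0, 0], [1, -0.001, 0, -0.001, 0, 0, 0], [1, -0.001, 0, -0.001, 0, 0, 0], [1, -0.001, 0, -0.001, 0, 0, 0]]])

```text
clock: 7.0
position: [0.3948, -0.0435, 0.0238]
tool_rot: [3.139, 0.785, 1.468]
force: [-0.4, 0.4, 0.1]
grip_width: 0.0854
finger_force: 0.0
```

>>> move_arm(moves=[[[1, 0, 0, -0.02, 0, 0, 0], [1, -0.02, 0, -0.05, 0, 0, 0], [1, -0.05, 0, -0.08, 0, 0, 0], [1, -0.08, 0, -0.11, 0, 0, 0], [1, -0.08, 0, -0.11, 0, 0, 0]]])

```text
clock: 7.5
position: [0.3977, -0.022, 0.1615]
tool_rot: [3.133, 0.782, 1.463]
force: [-0.3, 0.3, -0.7]
grip_width: 0.086
finger_force: 0.0
```

```bash
python3 - <<'E'
from h import *
o=bot.observe();print(o['grip_width'],o['qpos'])
plan([((.393,-.03,.17),tool(1.47,-15)),((.393,-.06,.17),tool(1.47,15)),((.393,-.10,.16),tool(1.47,42))])
E
```

```text
0.08595831242415655 [-0.7261  0.5646  0.1831  2.1369  0.589   1.0512 -1.1073]
now [ 0.3977 -0.022   0.1615] [3.1333 0.7821 1.4634] t 7.5
shift [-0.012  -0.0038 -0.0001] turn [ 0.0008  0.0828 -0.0006] rows>= 3.5
shift [-0.0288  0.003   0.0077] turn [0.     0.0833 0.    ] rows>= 3.5
shift [-0.041   0.004  -0.0006] turn [-0.     0.075 -0.   ] rows>= 3.1
```

>>> move_arm(moves=[[[1, -0.003, -0.001, 0, 0, 0.018, 0], [1, -0.006, -0.002, 0, 0, 0.036, 0], [1, -0.009, -0.003, 0, 0, 0.054, 0], [1, -0.012, -0.004, 0, 0.001, 0.072, 0], [1, -0.012, -0.004, 0, 0.001, 0.083, 0]]])

```text
clock: 8.0
position: [0.3919, -0.0312, 0.1673]
tool_rot: [-3.14, 0.26, 1.466]
force: [-0.6, -0.1, -1.0]
grip_width: 0.0853
finger_force: 0.0
```

>>> move_arm(moves=[[[1, -0.006, 0.001, 0.002, 0, 0.017, 0], [1, -0.012, 0.001, 0.003, 0, 0.034, 0], [1, -0.018, 0.002, 0.005, 0, 0.051, 0], [1, -0.025, 0.003, 0.007, 0, 0.068, 0], [1, -0.029, 0.003, 0.008, 0, 0.083, 0]]])

```text
clock: 8.5
position: [0.3917, -0.0603, 0.1664]
tool_rot: [-3.138, -0.25, 1.466]
force: [-0.7, 1.1, -0.1]
grip_width: 0.0855
finger_force: 0.0
```

>>> move_arm(moves=[[[1, -0.01, 0.001, 0, 0, 0.017, 0], [1, -0.02, 0.002, 0, 0, 0.034, 0], [1, -0.03, 0.003, 0, 0, 0.051, 0], [1, -0.041, 0.004, 0, 0, 0.07, 0], [1, -0.041, 0.004, 0, 0, 0.07, 0]]])

```text
clock: 9.0
position: [0.3903, -0.1031, 0.154]
tool_rot: [-3.13, -0.691, 1.453]
force: [1.3, 0.5, -0.4]
grip_width: 0.0852
finger_force: 0.0
```

```bash
python3 - <<'E'
from h import *
print(bot.observe()['qpos'],now()[0],now()[1].as_euler('xyz'))
for n,w in(("side",(255,350,265,360)),("top",(235,300,190,250))):
    im=bot.grab_frame(n)[:,:,::-1].copy();cv2.imwrite(f"pics/{n}5.png",im)
s=cv2.imread("pics/side5.png");t=cv2.imread("pics/top5.png")
a=cv2.resize(s[240:350,260:370],(396,396),interpolation=2);b=cv2.resize(t[225:300,185:260],(396,396),interpolation=2)
cv2.imwrite("pics/c5.png",np.hstack([a,b]))
E
```

```text
[ 0.728   0.5463 -0.1974  2.0796 -0.6403  0.961   0.9191] [ 0.3903 -0.1031  0.154 ] [-3.13   -0.6907  1.4528]
```

View pics/c5.png

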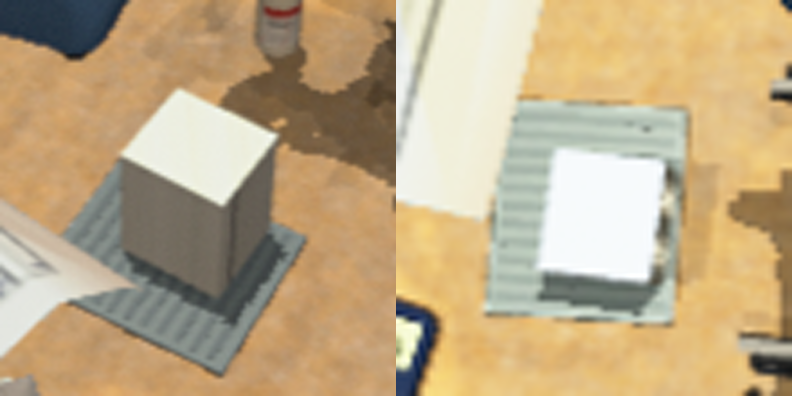

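```bash
python3 - <<'E'
from h import *
a=np.array([(121,157),(178,88),(280,135),(225,207)])/3.6+[260,240]
b=(np.array([(553,149),(668,160),(655,280),(541,268)])-[396,0])/5.28+[185,225]
X=tri(a,b);print(X,X.mean(0))
P=plane("top",b,.065);print(P.mean(0));e=P[0]-P[3]+P[1]-P[2];print(np.arctan2(*e[1::-1]));e=P[1]-P[0]+P[2]-P[3];print(np.arctan2(*e[1::-1])+np.pi/2)
C=np.array([.393,-.034,0]);C[:2]=(X.mean(0)[:2]+P.mean(0)[:2])/2
Q=tool(1.47,43); z=Q.apply([0,0,1])
g=np.r_[C[:2],.042]+.022*z
plan([(g-.08*z,Q),(g,Q)])
E
```

```text
[[ 0.4211 -0.0136  0.0642]
 [ 0.4172 -0.0618  0.063 ]
 [ 0.3673 -0.0577  0.0618]
 [ 0.3717 -0.0103  0.0625]] [ 0.3943 -0.0358  0.0629]
[ 0.3949 -0.0359  0.065 ]
-0.07248650487057474
-0.09095425520698108
now [ 0.3907 -0.1003  0.1553] [-3.1317 -0.6861  1.4588] t 9.1
shift [-0.0256 -0.0022  0.0707] turn [-0.0004  0.0102 -0.0014] rows>= 1.5
shift [-0.   -0.    0.08] turn [0. 0. 0.] rows>= 1.6
```

>>> move_arm(moves=[[[1, -0.013, -0.001, 0.035, 0, 0.004, 0], [1, -0.025, -0.003, 0.06, 0, 0.008, -0.001], [1, -0.025, -0.003, 0.07, 0, 0.01, -0.001], [1, -0.025, -0.003, 0.07, 0, 0.01, -0.001]]])

```text
clock: 9.5
position: [0.3902, -0.0733, 0.0862]
tool_rot: [-3.137, -0.75, 1.471]
force: [-0.4, 0.5, 0.8]
grip_width: 0.0853
finger_force: 0.0
```

```bash
python3 - <<'E'
from h import *
C=np.array([.3946,-.0358])
Q=tool(1.48,43); z=Q.apply([0,0,1])
g=np.r_[C[:2],.042]+.022*z
plan([(g,Q)])
E
```

```text
now [ 0.3902 -0.0733  0.0862] [-3.1374 -0.7497  1.4708] t 9.5
shift [-0.0025  0.0009  0.0801] turn [ 0.0003  0.0001 -0.0011] rows>= 1.6
```

>>> move_arm(moves=[[[1, -0.001, 0.001, 0.03, 0, 0, -0.001], [1, -0.002, 0.001, 0.06, 0, 0, -0.001], [1, -0.002, 0.001, 0.077, 0, 0, -0.001], [1, -0.002, 0.001, 0.077, 0, 0, -0.001], [0, -0.002, 0.001, 0.077, 0, 0, -0.001]]])

```text
clock: 10.0
position: [0.397, -0.0246, 0.0295]
tool_rot: [3.136, -0.748, 1.481]
force: [0.4, -1.1, 0.1]
grip_width: 0.0735
finger_force: 0.0
```

>>> move_arm(moves=[[[0, 0, 0, 0, 0, 0, 0], [0, 0, 0, 0, 0, 0, 0], [0, 0, 0, 0, 0, 0, 0], [0, 0, 0, 0, 0, 0, 0], [0, 0, 0, 0, 0, 0, 0]]])

```text
clock: 10.5
position: [0.397, -0.0251, 0.0294]
tool_rot: [3.136, -0.748, 1.48]
force: [-2.5, -7.8, 14.5]
grip_width: 0.0495
finger_force: 49.5
```

```bash
python3 - <<'E'
from h import *
o=bot.observe();print(o['grip_width'],o['finger_force'],o['force'],o['qpos'])
p,R=now(); c=np.array([.3946,-.0358,.034]); v=R.inv().apply(c-p); print("centre in tool",v)
f=lambda c,Q:(np.array(c)-Q.apply(v),Q)
L=lambda a:R*Ro.from_euler('y',a,degrees=True)
plan([f((.395,-.045,.14),R),f((.395,-.045,.14),L(-30)),f((.395,-.045,.14),L(-60)),f((.395,-.04,.10),L(-90)),f((.395,-.034,.026),L(-90))])
E
```

```text
0.049481811555795334 49.50865387916565 [-2.5158 -7.7734 14.5207] [ 0.7155  0.8231 -0.3416  2.1713 -0.8249  0.6299  1.1335]
centre in tool [-0.0048 -0.0013 -0.0108]
now [ 0.397  -0.0251  0.0294] [ 3.1356 -0.748   1.4796] t 10.5
shift [ 0.0654  0.0017 -0.0839] turn [0. 0. 0.] rows>= 2.1
shift [-0.006 -0.     0.001] turn [ 0.     -0.0833 -0.    ] rows>= 3.5
shift [-0.006 -0.     0.001] turn [ 0.     -0.0833  0.    ] rows>= 3.5
shift [ 0.0105 -0.0007  0.0377] turn [ 0.     -0.0833 -0.    ] rows>= 3.5
shift [ 0.0583 -0.0009  0.046 ] turn [0. 0. 0.] rows>= 1.5
```

>>> move_arm(moves=[[[0, 0.01, 0, -0.013, 0, 0, 0], [0, 0.03, 0.001, -0.038, 0, 0, 0], [0, 0.05, 0.001, -0.063, 0, 0, 0], [0, 0.065, 0.002, -0.084, 0, 0, 0], [0, 0.065, 0.002, -0.084, 0, 0, 0]]])

```text
clock: 11.0
position: [0.3983, -0.0352, 0.1369]
tool_rot: [3.132, -0.746, 1.482]
force: [0.9, -0.1, -3.3]
grip_width: 0.0491
finger_force: 53.2
```

>>> move_arm(moves=[[[0, -0.001, 0, 0, 0, -0.017, 0], [0, -0.002, 0, 0, 0, -0.034, 0], [0, -0.004, 0, 0.001, 0, -0.051, 0], [0, -0.005, 0, 0.001, 0, -0.068, 0], [0, -0.006, 0, 0.001, 0, -0.0833, 0]]])

```text
clock: 11.5
position: [0.397, -0.0378, 0.1297]
tool_rot: [3.137, -0.222, 1.477]
force: [-1.2, -0.4, -3.5]
grip_width: 0.0495
finger_force: 52.9
```

>>> move_arm(moves=[[[0, -0.001, 0, 0, 0, -0.017, 0], [0, -0.002, 0, 0, 0, -0.034, 0], [0, -0.004, 0, 0.001, 0, -0.051, 0], [0, -0.005, 0, 0.001, 0, -0.068, 0], [0, -0.006, 0, 0.001, 0, -0.0833, 0]]])

```text
clock: 12.0
position: [0.3947, -0.0427, 0.1258]
tool_rot: [-3.136, 0.224, 1.476]
force: [0.1, -0.0, -2.3]
grip_width: 0.0494
finger_force: 52.9
```

>>> move_arm(moves=[[[0, 0.002, 0, 0.007, 0, -0.015, 0], [0, 0.004, 0, 0.014, 0, -0.03, 0], [0, 0.006, 0, 0.021, 0, -0.045, 0], [0, 0.008, 0, 0.03, 0, -0.06, 0], [0, 0.01, -0.001, 0.037, 0, -0.075, 0]]])

```text
clock: 12.5
position: [0.3938, -0.0403, 0.0869]
tool_rot: [-3.133, 0.696, 1.482]
force: [0.4, 0.8, -2.9]
grip_width: 0.0493
finger_force: 53.0
```

```bash
python3 - <<'E'
from h import *
o=bot.observe();print(o['grip_width'],o['finger_force'],o['force'],o['qpos'])
v=np.array([-.0048,-.0013,-.0108])
f=lambda c,Q:(np.array(c)-Q.apply(v),Q)
Q=Ro.from_euler('xyz',[3.1356,-.748,1.4796])*Ro.from_euler('y',-90,degrees=True)
plan([f((.395,-.034,.06),Q),f((.395,-.034,.026),Q)])
E
```

```text
0.049268504962755894 52.958555817604065 [ 0.4096  0.7938 -2.858 ] [-0.9149  0.7521  0.537   2.2136  0.3712  0.6694 -0.8667]
now [ 0.3938 -0.0403  0.0869] [-3.1334  0.6956  1.4817] t 12.5
shift [0.0255 0.0022 0.0278] turn [-0.0011 -0.0202  0.0013] rows>= 0.9
shift [ 0.0249 -0.0001  0.0231] turn [0. 0. 0.] rows>= 0.7
```

>>> move_arm(moves=[[[0, 0.008, 0.001, 0.009, 0, -0.007, 0.0005], [0, 0.016, 0.001, 0.018, -0.001, -0.014, 0.001], [0, 0.0255, 0.002, 0.028, -0.001, -0.02, 0.001], [0, 0.0255, 0.002, 0.028, -0.001, -0.02, 0.001], [0, 0.0255, 0.002, 0.028, -0.001, -0.02, 0.001]]])

```text
clock: 13.0
position: [0.3952, -0.0394, 0.0496]
tool_rot: [3.14, 0.818, 1.474]
force: [0.2, 0.4, -2.4]
grip_width: 0.05
finger_force: 52.9
```

```bash
python3 - <<'E'
from h import *
v=np.array([-.0048,-.0013,-.0108])
f=lambda c,Q:(np.array(c)-Q.apply(v),Q)
Q=Ro.from_euler('xyz',[3.1356,-.748,1.4796])*Ro.from_euler('y',-90,degrees=True)
plan([f((.395,-.034,.026),Q)]);print(f((.395,-.034,.026),Q)[0])
E
```

```text
now [ 0.3952 -0.0394  0.0496] [3.1402 0.8178 1.474 ] t 13.0
shift [0.0256 0.0006 0.023 ] turn [-0.0004 -0.0008  0.0003] rows>= 0.7
[ 0.3959 -0.0388  0.0151]
```

>>> move_arm(moves=[[[0, 0.01, 0, 0.009, 0, 0, 0], [0, 0.02, 0, 0.018, 0, 0, 0], [0, 0.024, 0, 0.0215, 0, 0, 0], [0, 0.026, 0, 0.0235, 0, 0, 0], [0, 0.026, 0, 0.0235, 0, 0, 0]]])

```text
clock: 13.5
position: [0.3957, -0.0385, 0.0158]
tool_rot: [3.138, 0.819, 1.472]
force: [-0.7, 16.2, 31.7]
grip_width: 0.0498
finger_force: 56.5
```

```bash
python3 - <<'E'
from h import *
o=bot.observe();print(o['force'],o['moment'],now()[0])
im=bot.grab_frame("side");cv2.imwrite("pics/s6.png",im[180:360,200:380,::-1].repeat(3,0).repeat(3,1))
E
```

```text
[-0.6717 16.1523 31.6689] [-1.6687  0.5303 -0.7266] [ 0.3957 -0.0385  0.0158]
```

>>> move_arm(moves=[[[0, -0.001, 0, -0.001, 0, 0, 0], [1, -0.001, 0, -0.001, 0, 0, 0], [1, -0.001, 0, -0.001, 0, 0, 0], [1, -0.001, 0, -0.001, 0, 0, 0], [1, -0.001, 0, -0.001, 0, 0, 0]]])

```text
clock: 14.05
position: [0.3954, -0.0385, 0.0158]
tool_rot: [3.139, 0.818, 1.473]
force: [0.4, -0.5, -0.3]
grip_width: 0.085
finger_force: 0.0
```

>>> move_arm(moves=[[[1, 0, 0, -0.02, 0, 0, 0], [1, -0.02, 0, -0.05, 0, 0, 0], [1, -0.05, 0, -0.08, 0, 0, 0], [1, -0.08, 0, -0.11, 0, 0, 0], [1, -0.08, 0, -0.11, 0, 0, 0]]])

```text
clock: 14.55
position: [0.3985, -0.0126, 0.1525]
tool_rot: [3.134, 0.814, 1.469]
force: [0.8, 0.4, -0.0]
grip_width: 0.0855
finger_force: 0.0
```

```bash
python3 - <<'E'
from h import *
plan([((.39,-.03,.17),tool(1.475,-20)),((.39,-.09,.17),tool(1.475,15))])
E
```

```text
now [ 0.3985 -0.0126  0.1525] [3.1344 0.814  1.469 ] t 14.55
shift [-0.0252 -0.0067  0.0012] turn [ 0.0006  0.074  -0.0005] rows>= 3.1
shift [-0.0561  0.0057  0.0204] turn [0.     0.0972 0.    ] rows>= 4.1
```

>>> move_arm(moves=[[[1, -0.006, -0.002, 0, 0, 0.016, 0], [1, -0.012, -0.004, 0, 0, 0.032, 0], [1, -0.018, -0.006, 0, 0, 0.048, 0], [1, -0.025, -0.007, 0.001, 0, 0.064, 0], [1, -0.025, -0.007, 0.001, 0, 0.074, 0]]])

```text
clock: 15.05
position: [0.3887, -0.0309, 0.1676]
tool_rot: [3.138, 0.348, 1.472]
force: [0.1, 0.9, -0.2]
grip_width: 0.0854
finger_force: 0.0
```

>>> move_arm(moves=[[[1, -0.03, 0.002, 0.01, 0, 0.011, 0], [1, -0.06, 0.004, 0.02, 0, 0.022, 0], [1, -0.09, 0.006, 0.03, 0, 0.033, 0], [1, -0.12, 0.008, 0.038, 0, 0.044, 0], [1, -0.13, 0.01, 0.045, 0, 0.056, 0]]])

```text
clock: 15.55
position: [0.385, -0.1577, 0.1698]
tool_rot: [-3.136, 0.043, 1.474]
force: [0.0, 0.5, -0.4]
grip_width: 0.0854
finger_force: 0.0
```

```bash
python3 - <<'E'
from h import *
print(now()[0],now()[1].as_euler('xyz'),bot.observe()['qpos'])
for n in("side","top"):
    cv2.imwrite(f"pics/{n}7.png",bot.grab_frame(n)[:,:,::-1])
s=cv2.imread("pics/side7.png");t=cv2.imread("pics/top7.png")
a=cv2.resize(s[240:350,260:370],(396,396),interpolation=2);b=cv2.resize(t[225:300,185:260],(396,396),interpolation=2)
cv2.imwrite("pics/c7.png",np.hstack([a,b]))
E
```

```text
[ 0.385  -0.1577  0.1698] [-3.1363  0.0425  1.4739] [-0.0948  0.3055  0.3727  2.2035 -0.1102  0.6536  0.2525]
```

View pics/c7.png

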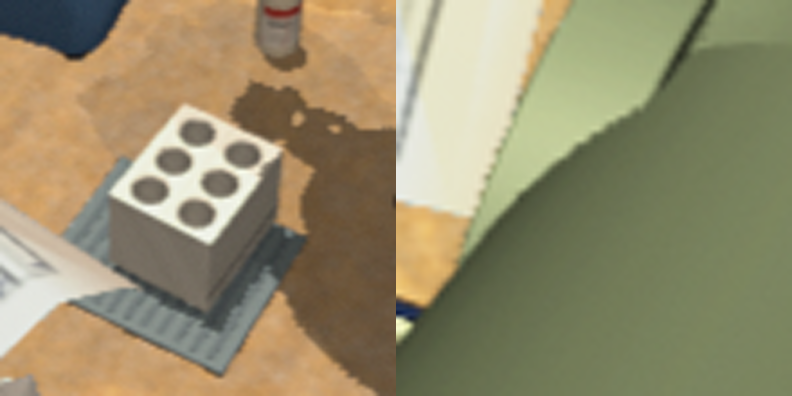

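```bash
python3 - <<'E'
from h import *
a=np.array([(109,193),(186,103),(284,150),(212,245)])/3.6+[260,240]
P=plane("side",a,.049);print(P,P.mean(0));e=P[0]-P[3]+P[1]-P[2];print(np.arctan2(*e[1::-1]));e=P[1]-P[0]+P[2]-P[3];print(np.arctan2(*e[1::-1])+np.pi/2)
C=P.mean(0)[:2]+[.0013,-.003]
plan([(np.r_[C,.12],tool(1.475)),(np.r_[C,.012],tool(1.475))])
E
```

```text
[[ 0.4222 -0.0054  0.049 ]
 [ 0.4153 -0.0674  0.049 ]
 [ 0.3657 -0.0616  0.049 ]
 [ 0.3719 -0.0002  0.049 ]] [ 0.3938 -0.0336  0.049 ]
-0.10904724363753815
-0.1047839315411776
now [ 0.3839 -0.1608  0.1697] [-3.1359  0.0432  1.466 ] t 15.65
shift [ 0.1267 -0.0017  0.0442] turn [-0.0009  0.0069 -0.0014] rows>= 2.7
shift [ 0.    -0.     0.108] turn [0. 0. 0.] rows>= 2.2
```

>>> move_arm(moves=[[[1, 0.045, -0.001, 0, -0.001, 0.003, 0], [1, 0.09, -0.002, 0.01, -0.001, 0.007, 0], [1, 0.125, -0.002, 0.03, -0.001, 0.007, 0], [1, 0.127, -0.002, 0.045, -0.001, 0.007, 0], [1, 0.127, -0.002, 0.045, -0.001, 0.007, 0]]])

```text
clock: 16.15
position: [0.3937, -0.0307, 0.1175]
tool_rot: [-3.138, 0.002, 1.477]
force: [-0.4, -0.0, 0.6]
grip_width: 0.085
finger_force: 0.0
```

```bash
python3 - <<'E'
from h import *
plan([((.3951,-.0366,.014),tool(1.466))])
E
```

```text
now [ 0.3937 -0.0307  0.1175] [-3.1382  0.0018  1.4769] t 16.15
shift [-0.0055  0.0023  0.1036] turn [-0.0005  0.0003  0.0017] rows>= 2.1
```

>>> move_arm(moves=[[[1, -0.003, 0.001, 0.03, -0.0005, 0, 0.001], [1, -0.005, 0.002, 0.06, -0.0005, 0, 0.0017], [1, -0.005, 0.002, 0.09, -0.0005, 0, 0.0017], [1, -0.005, 0.002, 0.103, -0.0005, 0, 0.0017], [0, -0.005, 0.002, 0.103, -0.0005, 0, 0.0017]]])

```text
clock: 16.65
position: [0.3955, -0.0376, 0.0152]
tool_rot: [3.141, 0.001, 1.463]
force: [-0.6, -0.5, -0.1]
grip_width: 0.0731
finger_force: 0.0
```

>>> move_arm(moves=[[[0, 0, 0, 0, 0, 0, 0], [0, 0, 0, 0, 0, 0, 0], [0, 0, 0, 0, 0, 0, 0], [0, 0, 0, 0, 0, 0, 0], [0, 0, 0, 0, 0, 0, 0]]])

```text
clock: 17.15
position: [0.3968, -0.0373, 0.0172]
tool_rot: [3.137, 0.001, 1.464]
force: [-1.8, -1.8, 12.8]
grip_width: 0.049
finger_force: 52.9
```

```bash
python3 - <<'E'
from h import *
o=bot.observe();print(o['grip_width'],o['finger_force'],o['force'],o['moment'])
p,R=now(); c=np.array([.3951,-.0366,.026]); v=R.inv().apply(c-p); print("centre in tool",v)
H=np.array([.6245,-.0335]); Q=tool(np.pi/2-.02)
f=lambda c,Q:(np.array(c)-Q.apply(v),Q)
plan([f((.395,-.0366,.15),R),f((*H,.15),Q),f((*H,.095),Q),f((*H,.083),Q)])
E
```

```text
0.04895787595729887 52.89426863193512 [-1.8211 -1.7887 12.8461] [-0.4858  0.7516  0.0914]
centre in tool [ 0.0005 -0.0018 -0.0088]
now [ 0.3968 -0.0373  0.0172] [3.137  0.0005 1.4635] t 17.15
shift [-0.0001  0.0005 -0.124 ] turn [0. 0. 0.] rows>= 2.5
shift [0.0278 0.2278 0.001 ] turn [ 0.0007  0.0001 -0.0139] rows>= 4.6
shift [ 0.    -0.     0.055] turn [0. 0. 0.] rows>= 1.1
shift [ 0.    -0.     0.012] turn [0. 0. 0.] rows>= 0.2
```

>>> move_arm(moves=[[[0, 0, 0, -0.03, 0, 0, 0], [0, 0, 0, -0.06, 0, 0, 0], [0, 0, 0, -0.09, 0, 0, 0], [0, 0, 0, -0.124, 0, 0, 0], [0, 0, 0, -0.124, 0, 0, 0]]])

```text
clock: 17.65
position: [0.3977, -0.0368, 0.1439]
tool_rot: [3.132, -0.001, 1.464]
force: [0.4, 0.7, -2.9]
grip_width: 0.0491
finger_force: 54.0
```

```bash
python3 - <<'E'
from h import *
t=cv2.imread("pics/top0.png"); g=cv2.cvtColor(t,cv2.COLOR_BGR2HSV).astype(int)
for r in(158,165,172): print("row",r,[f"{c}:{g[r,c,1]},{g[r,c,2]}" for c in list(range(206,216))+list(range(238,248))])
for c in(220,228,236): print("col",c,[f"{r}:{g[r,c,1]},{g[r,c,2]}" for r in list(range(148,157))+list(range(174,186))])
for r in(200,208): print("row",r,[f"{c}:{g[r,c,1]},{g[r,c,2]}" for c in range(234,248)])
for n,uv in(("top",(232.6,197)),):print(plane(n,uv,.0395))
E
```

```text
row 158 ['206:131,232', '207:130,232', '208:137,222', '209:46,209', '210:8,216', '211:7,190', '212:7,239', '213:7,239', '214:9,239', '215:7,239', '238:10,241', '239:10,241', '240:4,233', '241:4,229', '242:12,220', '243:50,153', '244:59,151', '245:111,142', '246:143,202', '247:148,220']
row 165 ['206:121,233', '207:124,233', '208:82,232', '209:12,234', '210:8,228', '211:13,216', '212:7,239', '213:7,239', '214:6,238', '215:8,238', '238:10,241', '239:10,224', '240:8,201', '241:9,220', '242:28,129', '243:58,83', '244:63,93', '245:143,150', '246:142,221', '247:143,221']
row 172 ['206:141,233', '207:137,220', '208:30,205', '209:13,215', '210:10,181', '211:7,239', '212:9,240', '213:9,240', '214:9,240', '215:9,240', '238:10,241', '239:3,230', '240:7,225', '241:15,222', '242:37,167', '243:59,169', '244:119,109', '245:142,187', '246:148,215', '247:148,215']
col 220 ['148:19,123', '149:146,148', '150:67,212', '151:7,191', '152:10,237', '153:10,241', '154:11,241', '155:10,241', '156:9,239', '174:10,241', '175:10,241', '176:10,241', '177:11,241', '178:10,241', '179:12,192', '180:33,84', '181:12,2
[... 403 characters left out ...]
139,226', '151:40,232', '152:12,207', '153:10,219', '154:32,167', '155:6,217', '156:10,239', '174:10,241', '175:10,241', '176:11,242', '177:11,227', '178:10,239', '179:6,126', '180:33,102', '181:52,88', '182:11,234', '183:11,242', '184:10,222', '185:14,93']
row 200 ['234:212,215', '235:255,234', '236:255,222', '237:241,149', '238:0,27', '239:10,128', '240:10,221', '241:14,219', '242:89,161', '243:138,185', '244:145,199', '245:143,201', '246:141,199', '247:136,207']
row 208 ['234:9,54', '235:14,54', '236:14,54', '237:14,54', '238:19,54', '239:13,160', '240:7,235', '241:20,216', '242:91,149', '243:129,178', '244:127,181', '245:120,191', '246:111,202', '247:108,201']
[[ 0.5559 -0.0466  0.0395]]
```

```bash
python3 - <<'E'
from h import *
P=plane("top",[(208.5,165.5),(242.3,165.5),(211.7,165.5),(239.3,165.5),(236.5,151.3),(236.5,179.2),(228.5,184.9),(242.3,208)],.066)
print(P); print((P[0]+P[1])/2,P[0]-P[1],(P[2]+P[3])/2,P[2]-P[3],(P[4]+P[5])/2,P[4]-P[5])
print("panel top edge",plane("top",(228.5,184.9),.056),"right edge",plane("top",(242.3,200),.038))
E
```

```text
[[ 0.6241  0.0084  0.066 ]
 [ 0.6246 -0.0698  0.066 ]
 [ 0.6241  0.001   0.066 ]
 [ 0.6246 -0.0629  0.066 ]
 [ 0.6591 -0.0555  0.066 ]
 [ 0.5916 -0.0573  0.066 ]
 [ 0.578  -0.0393  0.066 ]
 [ 0.5241 -0.0722  0.066 ]]
[ 0.6244 -0.0307  0.066 ] [-0.0005  0.0783  0.    ] [ 0.6244 -0.0309  0.066 ] [-0.0004  0.0639  0.    ] [ 0.6254 -0.0564  0.066 ] [0.0675 0.0018 0.    ]
panel top edge [[ 0.5807 -0.0381  0.056 ]] right edge [[ 0.5492 -0.0694  0.038 ]]
```

```bash
python3 - <<'E'
from h import *
Q=tool(np.pi/2-.025)
plan([((.625,-.033,.15),Q),((.625,-.033,.085),Q)])
E
```

```text
now [ 0.3977 -0.0368  0.1439] [ 3.1324 -0.0013  1.4636] t 17.65
shift [ 0.0281  0.2257 -0.004 ] turn [ 0.0015 -0.0001 -0.0131] rows>= 4.5
shift [ 0.    -0.     0.065] turn [0. 0. 0.] rows>= 1.3
```

>>> move_arm(moves=[[[0, 0.006, 0.045, -0.002, 0.0015, 0, -0.003], [0, 0.012, 0.09, -0.004, 0.0015, 0, -0.006], [0, 0.018, 0.135, -0.004, 0.0015, 0, -0.009], [0, 0.023, 0.18, -0.004, 0.0015, 0, -0.012], [0, 0.028, 0.225, -0.004, 0.0015, 0, -0.013]]])

```text
clock: 18.15
position: [0.6241, -0.0329, 0.1447]
tool_rot: [-3.135, 0.0, 1.546]
force: [0.2, 0.1, -2.5]
grip_width: 0.0493
finger_force: 53.8
```

>>> move_arm(moves=[[[0, 0, 0, 0.01, 0, 0, 0], [0, 0, 0, 0.02, 0, 0, 0], [0, 0, 0, 0.03, 0, 0, 0], [0, 0, 0, 0.03, 0, 0, 0]]])

```text
clock: 18.55
position: [0.6209, -0.0331, 0.1134]
tool_rot: [-3.133, 0.0, 1.545]
force: [-0.3, 0.2, -3.1]
grip_width: 0.0495
finger_force: 53.9
```

```bash
python3 - <<'E'
from h import *
Q=tool(np.pi/2-.025)
plan([((.625,-.033,.09),Q),((.625,-.033,.074),Q)]); print(bot.observe()['force'])
E
```

```text
now [ 0.6209 -0.0331  0.1134] [-3.1326  0.0005  1.5453] t 18.55
shift [0.0002 0.0043 0.0233] turn [-0.0014  0.0001 -0.0001] rows>= 0.5
shift [ 0.    -0.     0.016] turn [0. 0. 0.] rows>= 0.3
[-0.3433  0.2351 -3.0944]
```

>>> move_arm(moves=[[[0, 0, 0.002, 0.008, -0.0007, 0, 0], [0, 0, 0.004, 0.016, -0.0014, 0, 0], [0, 0, 0.004, 0.026, -0.0014, 0, 0], [0, 0, 0.004, 0.026, -0.0014, 0, 0]]])

```text
clock: 18.95
position: [0.6255, -0.0332, 0.0872]
tool_rot: [3.141, 0.0, 1.545]
force: [0.1, -0.1, -2.2]
grip_width: 0.0493
finger_force: 53.9
```

```bash
python3 - <<'E'
from h import *
Q=tool(np.pi/2-.025)
plan([((.625,-.033,.0735),Q)]); print(bot.observe()['force'])
# side view: save the picture and find block's lower-left/right edges vs rim
im=bot.grab_frame("side")[:,:,::-1].copy();cv2.imwrite("pics/side8.png",im)
E
```

```text
now [ 0.6255 -0.0332  0.0872] [3.1411 0.0005 1.5455] t 18.95
shift [ 0.0002 -0.0005  0.0137] turn [ 0.0001  0.0001 -0.0001] rows>= 0.3
[ 0.137  -0.1468 -2.165 ]
```

Lower in small steps, watching the force.

>>> move_arm(moves=[[[0, 0, 0, 0.003, 0, 0, 0], [0, 0, 0, 0.005, 0, 0, 0], [0, 0, 0, 0.007, 0, 0, 0], [0, 0, 0, 0.009, 0, 0, 0], [0, 0, 0, 0.009, 0, 0, 0]]])

```text
clock: 19.5
position: [0.6262, -0.0333, 0.0795]
tool_rot: [3.139, 0.0, 1.545]
force: [-0.5, 0.3, -2.0]
grip_width: 0.0494
finger_force: 53.9
```

```bash
python3 - <<'E'
from h import *
o=bot.observe();print(o['position'],o['force'],o['moment'])
E
```

```text
[ 0.6262 -0.0333  0.0795] [-0.4848  0.276  -1.984 ] [-0.0053  0.0343  0.0124]
```

>>> move_arm(moves=[[[0, 0, 0, 0.001, 0, 0, 0], [0, 0, 0, 0.002, 0, 0, 0], [0, 0, 0, 0.003, 0, 0, 0], [0, 0, 0, 0.003, 0, 0, 0]]])

```text
clock: 19.9
position: [0.6263, -0.0333, 0.0766]
tool_rot: [3.139, 0.0, 1.545]
force: [-0.1, 0.8, -2.5]
grip_width: 0.0494
finger_force: 53.9
```

```bash
python3 - <<'E'
from h import *
o=bot.observe();print(o['position'],o['force'],o['moment'])
E
```

```text
[ 0.6263 -0.0333  0.0766] [-0.1202  0.7753 -2.4767] [ 0.0512 -0.0276 -0.0349]
```

Already below the rim level, so it is in the recess. A few mm more.

>>> move_arm(moves=[[[0, 0, 0, 0.001, 0, 0, 0], [0, 0, 0, 0.002, 0, 0, 0], [0, 0, 0, 0.003, 0, 0, 0], [0, 0, 0, 0.003, 0, 0, 0]]])

```text
clock: 20.3
position: [0.6264, -0.0333, 0.0743]
tool_rot: [3.139, 0.0, 1.545]
force: [-4.6, 1.4, 9.3]
grip_width: 0.0491
finger_force: 55.3
```

```bash
python3 - <<'E'
from h import *
o=bot.observe();print(o['position'],o['force'],o['moment'])
E
```

```text
[ 0.6264 -0.0333  0.0743] [-4.6246  1.425   9.2722] [0.1184 0.8619 0.0032]
```

>>> move_arm(moves=[[[0, 0, 0, -0.0005, 0, 0, 0], [1, 0, 0, -0.0005, 0, 0, 0], [1, 0, 0, -0.0005, 0, 0, 0], [1, 0, 0, -0.0005, 0, 0, 0], [1, 0, 0, -0.0005, 0, 0, 0]]])

```text
clock: 20.8
position: [0.6264, -0.0333, 0.0742]
tool_rot: [3.139, 0.0, 1.545]
force: [0.2, 1.2, 0.1]
grip_width: 0.0854
finger_force: 0.0
```

>>> move_arm(moves=[[[1, 0, 0, -0.01, 0, 0, 0], [1, 0, 0, -0.03, 0, 0, 0], [1, 0, 0, -0.06, 0, 0, 0], [1, 0, 0, -0.1, 0, 0, 0], [1, 0, 0, -0.1, 0, 0, 0]]])

```text
clock: 21.3
position: [0.6284, -0.0337, 0.1798]
tool_rot: [3.132, 0.0, 1.545]
force: [0.6, 1.1, -1.0]
grip_width: 0.0856
finger_force: 0.0
```

```bash
python3 - <<'E'
from h import *
# rocker from first pictures: red mask corners both views
s=cv2.imread("pics/side0.png");t=cv2.imread("pics/top0.png")
c=[]
for im,(y0,y1,x0,x1) in((s,(235,270,215,250)),(t,(185,210,222,242))):
    g=cv2.cvtColor(im,cv2.COLOR_BGR2HSV)[y0:y1,x0:x1];m=((g[...,0]<8)|(g[...,0]>172))&(g[...,1]>120)&(g[...,2]>80)
    m=cv2.morphologyEx(m.astype(np.uint8),cv2.MORPH_CLOSE,np.ones((5,5)))
    M=cv2.moments(m,True);c.append((M['m10']/M['m00']+x0,M['m01']/M['m00']+y0))
print(c,tri(*c),plane("top",c[1],.041))
u=np.array([np.cos(.5411),0,np.sin(.5411)]) # up slope
n=np.array([-np.sin(.5411),0,np.cos(.5411)])
piv=tri(*c)[0]
Q=tool(np.pi/2-.025,0,0)
for pit in(31,-31):print(pit,tool(np.pi/2-.025,0,pit).apply([0,0,1]))
print("u,n",u,n,"piv",piv)
plan([((.54,piv[1],.16),Q)])
# block check in new side/top images
for k in("side","top"): cv2.imwrite(f"pics/{k}9.png",bot.grab_frame(k)[:,:,::-1])
E
```

```text
[(232.21559633027522, 252.44954128440367), (232.53488372093022, 196.95348837209303)] [[ 0.555  -0.0469  0.0405]] [[ 0.5557 -0.0466  0.041 ]]
31 [-0.5149  0.0129 -0.8572]
-31 [ 0.5149 -0.0129 -0.8572]
u,n [0.8571 0.     0.5151] [-0.5151  0.      0.8571] piv [ 0.555  -0.0469  0.0405]
now [ 0.6284 -0.0337  0.1798] [3.1318 0.0001 1.5449] t 21.3
shift [-0.0154 -0.0882  0.0189] turn [ 0.0016  0.     -0.0001] rows>= 1.8
```

```bash
python3 - <<'E'
from h import *
u=np.array([.8571,0,.5151]);n=np.array([-.5151,0,.8571]);piv=np.array([.5555,-.0458,.0405])
Q=tool(np.pi/2-.025,0,-31)
plan([((.57,-.044,.20),tool(np.pi/2-.025,0,-16)),((.53,-.045,.18),Q),(piv+.013*u+.03*n,Q)])
E
```

```text
now [ 0.6266 -0.0332  0.1756] [3.137  0.0001 1.5454] t 21.4
shift [-0.0123 -0.0562 -0.0247] turn [-0.0437  0.     -0.0001] rows>= 1.8
shift [-0.002  -0.0439  0.0082] turn [-0.0417 -0.     -0.    ] rows>= 1.7
shift [-0.0003 -0.037   0.1027] turn [0. 0. 0.] rows>= 2.2
```

>>> move_arm(moves=[[[0, -0.004, -0.019, -0.008, -0.014, 0, 0], [0, -0.008, -0.038, -0.016, -0.028, 0, 0], [0, -0.012, -0.056, -0.025, -0.044, 0, 0], [0, -0.012, -0.056, -0.025, -0.044, 0, 0]]])

```text
clock: 21.8
position: [0.5651, -0.0447, 0.1985]
tool_rot: [2.863, -0.0, 1.544]
force: [-1.0, -0.3, -0.6]
grip_width: 0.0279
finger_force: 0.0
```

>>> move_arm(moves=[[[0, -0.001, -0.02, 0.004, -0.018, 0, 0], [0, -0.002, -0.044, 0.008, -0.036, 0, 0], [0, -0.002, -0.044, 0.008, -0.042, 0, 0], [0, -0.002, -0.044, 0.008, -0.042, 0, 0], [0, -0.002, -0.044, 0.008, -0.042, 0, 0]]])

```text
clock: 22.3
position: [0.5378, -0.0385, 0.1939]
tool_rot: [2.651, -0.018, 1.558]
force: [0.3, 0.2, -0.0]
grip_width: -0.0003
finger_force: 0.0
```

```bash
python3 - <<'E'
from h import *
u=np.array([.8571,0,.5151]);n=np.array([-.5151,0,.8571]);piv=np.array([.5555,-.0458,.0405])
Q=tool(np.pi/2-.025,0,-31)
plan([(piv+.013*u+.03*n,Q)]);o=bot.observe();print(o['qpos'],o['grip_width'])
for k in("side","top"): cv2.imwrite(f"pics/{k}10.png",bot.grab_frame(k)[:,:,::-1])
t=cv2.imread("pics/side10.png");g=cv2.cvtColor(t,cv2.COLOR_BGR2HSV)[185:290,150:265]
# block top bright blob in side view
m=((g[...,2]>190)&(g[...,1]<60)).astype(np.uint8)
for c in cv2.findContours(m,0,1)[0]:
    if cv2.contourArea(c)>150: r=cv2.minAreaRect(c);b=cv2.boxPoints(r)+[150,185];print(cv2.contourArea(c),b.tolist(),plane("side",b.mean(0),.106))
E
```

```text
now [ 0.5378 -0.0385  0.1939] [ 2.6506 -0.0179  1.558 ] t 22.3
shift [-0.0093 -0.0451  0.1129] turn [-0.008  -0.0034  0.0003] rows>= 2.4
[-0.4821  0.3134  0.5317  2.2865 -1.0897  0.182   1.0131] -0.0003460718048437401
3031.0 [[150.0, 288.99998474121094], [150.0, 232.99999618530273], [251.99998474121094, 233.0], [251.99998474121094, 288.99998474121094]] [[0.546  0.0426 0.106 ]]
697.5 [[163.50000381469727, 222.5], [192.00000381469727, 194.0], [209.00000381469727, 211.0], [180.50000381469727, 239.5]] [[ 0.6262 -0.0294  0.106 ]]
```

```bash
python3 - <<'E'
from h import *
u=np.array([.8571,0,.5151]);n=np.array([-.5151,0,.8571]);piv=np.array([.5555,-.0458,.0405])
Q=tool(np.pi/2-.025,0,-25)
plan([(piv+.009*u+.06*n,Q),(piv+.009*u+.02*n,Q)])
E
```

```text
now [ 0.5372 -0.0383  0.1937] [ 2.6515 -0.0183  1.5578] t 22.4
shift [-0.0093 -0.0499  0.0833] turn [ 0.0085 -0.0035  0.0004] rows>= 2.0
shift [0.0005 0.0042 0.0398] turn [0. 0. 0.] rows>= 0.8
```

>>> move_arm(moves=[[[0, -0.002, -0.012, 0.02, 0.004, -0.001, 0], [0, -0.005, -0.025, 0.04, 0.0085, -0.002, 0], [0, -0.007, -0.037, 0.06, 0.0085, -0.0035, 0], [0, -0.009, -0.05, 0.083, 0.0085, -0.0035, 0], [0, -0.009, -0.05, 0.083, 0.0085, -0.0035, 0]]])

```text
clock: 22.9
position: [0.5441, -0.0474, 0.1197]
tool_rot: [2.75, -0.003, 1.55]
force: [0.1, -0.1, 0.7]
grip_width: 0.0002
finger_force: 0.0
```

```bash
python3 - <<'E'
from h import *
u=np.array([.8571,0,.5151]);n=np.array([-.5151,0,.8571]);piv=np.array([.5555,-.0458,.0405])
Q=tool(np.pi/2-.025,0,-25)
plan([(piv+.009*u+.02*n,Q)]);o=bot.observe();print(o['qpos'],o['force'])
E
```

```text
now [ 0.5441 -0.0474  0.1197] [ 2.7498 -0.0025  1.5498] t 22.9
shift [ 0.0017 -0.0138  0.0564] turn [-0.0071 -0.0006  0.0004] rows>= 1.2
[-0.3232  0.479   0.3733  2.2435 -1.2553  0.1627  1.1764] [ 0.1457 -0.0578  0.6825]
```

```bash
python3 - <<'E'
from h import *
Q=tool(np.pi/2-.025,0,-12)
plan([((.550,-.0465,.105),Q),((.550,-.0465,.07),Q)])
E
```

```text
now [ 0.5441 -0.0474  0.1197] [ 2.7498 -0.0025  1.5498] t 22.9
shift [ 0.001  -0.0002  0.0159] turn [ 0.029  -0.0006  0.0005] rows>= 1.2
shift [ 0.     -0.0073  0.0342] turn [0. 0. 0.] rows>= 0.7
```

>>> move_arm(moves=[[[0, 0, 0, 0.003, 0.01, 0, 0], [0, 0.001, 0, 0.006, 0.02, 0, 0], [0, 0.001, 0, 0.01, 0.029, 0, 0], [0, 0.001, 0, 0.015, 0.029, 0, 0], [0, 0.001, 0, 0.015, 0.029, 0, 0]]])

```text
clock: 23.4
position: [0.5491, -0.0465, 0.1069]
tool_rot: [2.929, -0.001, 1.55]
force: [-0.5, 0.6, -0.6]
grip_width: 0.0002
finger_force: 0.0
```

```bash
python3 - <<'E'
from h import *
Q=tool(np.pi/2-.025,0,-12)
plan([((.550,-.0465,.07),Q)]);o=bot.observe();print(o['qpos'],o['force'])
E
```

```text
now [ 0.5491 -0.0465  0.1069] [ 2.9289 -0.0013  1.5497] t 23.4
shift [-0.0001 -0.0069  0.0363] turn [ 0.0005 -0.0003  0.0006] rows>= 0.7
[-0.5529  0.6391  0.7295  2.1048 -0.9761  0.5028  0.869 ] [-0.4919  0.5766 -0.5763]
```

>>> move_arm(moves=[[[0, 0, -0.003, 0.015, 0, 0, 0], [0, 0, -0.006, 0.03, 0, 0, 0], [0, 0, -0.007, 0.037, 0, 0, 0], [0, 0, -0.009, 0.044, 0, 0, 0], [0, 0, -0.009, 0.044, 0, 0, 0]]])

```text
clock: 23.9
position: [0.5495, -0.0469, 0.0624]
tool_rot: [2.929, -0.002, 1.548]
force: [-0.5, -0.6, 0.1]
grip_width: -0.0004
finger_force: 0.0
```

>>> move_arm(moves=[[[0, 0, -0.001, 0.003, 0, 0, 0], [0, 0, -0.001, 0.006, 0, 0, 0], [0, 0, -0.002, 0.009, 0, 0, 0], [0, 0, -0.002, 0.009, 0, 0, 0]]])

```text
clock: 24.3
position: [0.5497, -0.0465, 0.0532]
tool_rot: [2.929, -0.002, 1.549]
force: [0.0, 0.2, -0.5]
grip_width: 0.0002
finger_force: 0.0
```

```bash
python3 - <<'E'
from h import *
o=bot.observe();print(now()[0],o['tool_rot'],o['force'],o['qpos'][5])
E
```

```text
[ 0.5497 -0.0465  0.0532] [ 2.9291 -0.0018  1.5494] [ 0.0366  0.2173 -0.4894] 0.3838048772869374
```

>>> move_arm(moves=[[[0, 0, 0, 0.001, 0, 0, 0], [0, 0, 0, 0.002, 0, 0, 0], [0, 0, -0.001, 0.003, 0, 0, 0], [0, 0, -0.001, 0.004, 0, 0, 0], [0, 0, -0.001, 0.004, 0, 0, 0]]])

```text
clock: 24.8
position: [0.5497, -0.0466, 0.0493]
tool_rot: [2.929, -0.002, 1.549]
force: [-0.2, -0.2, 0.0]
grip_width: 0.0001
finger_force: 0.0
```

>>> move_arm(moves=[[[0, 0, 0, 0.001, 0, 0, 0], [0, 0, 0, 0.002, 0, 0, 0], [0, 0, 0, 0.002, 0, 0, 0]]])

```text
clock: 25.1
position: [0.5502, -0.0466, 0.0473]
tool_rot: [2.929, -0.002, 1.549]
force: [-0.2, -0.1, 0.3]
grip_width: 0.0
finger_force: 0.0
```

>>> move_arm(moves=[[[0, 0, 0, 0.001, 0, 0, 0], [0, 0, 0, 0.002, 0, 0, 0], [0, 0, 0, 0.002, 0, 0, 0]]])

```text
clock: 25.4
position: [0.5506, -0.0466, 0.0453]
tool_rot: [2.929, -0.002, 1.549]
force: [-0.1, 0.3, -0.5]
grip_width: -0.0002
finger_force: 0.0
```

>>> move_arm(moves=[[[0, 0, 0, 0.001, 0, 0, 0], [0, 0, 0, 0.001, 0, 0, 0]]])

```text
clock: 25.6
position: [0.5508, -0.0466, 0.0444]
tool_rot: [2.929, -0.002, 1.549]
force: [-0.9, -0.2, 0.4]
grip_width: -0.0003
finger_force: 0.0
```

>>> move_arm(moves=[[[0, 0, 0, 0.001, 0, 0, 0], [0, 0, 0, 0.001, 0, 0, 0]]])

```text
clock: 25.8
position: [0.551, -0.0466, 0.0434]
tool_rot: [2.929, -0.002, 1.549]
force: [0.0, -0.6, -0.4]
grip_width: 0.0002
finger_force: 0.0
```

>>> move_arm(moves=[[[0, 0, 0.001, -0.007, 0, 0, 0], [0, 0, 0.004, -0.013, 0, 0, 0], [0, 0, 0.0115, -0.011, 0, 0, 0], [0, 0, 0.0115, -0.011, 0, 0, 0]]])

```text
clock: 26.2
position: [0.5613, -0.0465, 0.057]
tool_rot: [2.928, -0.002, 1.55]
force: [-0.4, -0.3, -0.4]
grip_width: -0.0002
finger_force: 0.0
```

>>> move_arm(moves=[[[0, 0, -0.0003, 0.001, 0, 0, 0], [0, 0, -0.0005, 0.002, 0, 0, 0], [0, 0, -0.0005, 0.002, 0, 0, 0]]])

```text
clock: 26.5
position: [0.5596, -0.0468, 0.0543]
tool_rot: [2.929, -0.002, 1.549]
force: [0.4, 0.6, -0.6]
grip_width: -0.0004
finger_force: 0.0
```

>>> move_arm(moves=[[[0, 0, -0.0003, 0.001, 0, 0, 0], [0, 0, -0.0005, 0.002, 0, 0, 0], [0, 0, -0.0005, 0.002, 0, 0, 0]]])

```text
clock: 26.8
position: [0.5598, -0.0468, 0.0524]
tool_rot: [2.929, -0.002, 1.549]
force: [0.9, 0.0, -0.1]
grip_width: 0.0002
finger_force: 0.0
```

>>> move_arm(moves=[[[0, 0, -0.0003, 0.001, 0, 0, 0], [0, 0, -0.0003, 0.001, 0, 0, 0]]])

```text
clock: 27.0
position: [0.5597, -0.0468, 0.0514]
tool_rot: [2.929, -0.002, 1.549]
force: [0.2, 0.3, -0.1]
grip_width: 0.0001
finger_force: 0.0
```

>>> move_arm(moves=[[[0, 0, 0.0002, 0.001, 0, 0, 0], [0, 0, 0.0005, 0.002, 0, 0, 0], [0, 0, 0.0005, 0.002, 0, 0, 0]]])

```text
clock: 27.3
position: [0.5609, -0.0469, 0.0497]
tool_rot: [2.928, -0.002, 1.549]
force: [-0.1, 0.1, 4.1]
grip_width: 0.0002
finger_force: 2.0
```

>>> move_arm(moves=[[[0, 0, 0.0003, 0.001, 0, 0, 0], [0, 0, 0.0003, 0.001, 0, 0, 0]]])

```text
clock: 27.5
position: [0.5615, -0.0469, 0.0488]
tool_rot: [2.928, -0.002, 1.549]
force: [0.4, 0.2, 2.2]
grip_width: -0.0
finger_force: 1.0
```

>>> move_arm(moves=[[[0, 0, 0.0003, 0.001, 0, 0, 0], [0, 0, 0.0003, 0.001, 0, 0, 0]]])

```text
clock: 27.7
position: [0.5615, -0.0468, 0.0476]
tool_rot: [2.929, -0.002, 1.55]
force: [0.8, -0.6, 0.2]
grip_width: 0.0001
finger_force: 0.0
```

>>> move_arm(moves=[[[0, 0, 0.0003, 0.001, 0, 0, 0], [0, 0, 0.0003, 0.001, 0, 0, 0]]])

```text
clock: 27.9
position: [0.5621, -0.0468, 0.0467]
tool_rot: [2.929, -0.002, 1.549]
force: [-0.3, -0.1, -0.6]
grip_width: -0.0003
finger_force: 0.0
```

>>> move_arm(moves=[[[0, 0, 0.002, -0.02, 0, 0, 0], [0, 0, 0.0, -0.05, 0, 0, 0], [0, 0, -0.03, -0.09, 0, 0, 0], [0, 0, -0.07, -0.12, 0, 0, 0], [0, 0, -0.11, -0.14, 0, 0, 0]]])

```text
clock: 28.4
position: [0.4235, -0.0442, 0.1612]
tool_rot: [2.928, -0.003, 1.549]
force: [-0.1, 0.0, 0.9]
grip_width: -0.0001
finger_force: 0.0
```

>>> move_arm(moves=[[[0, -0.04, -0.02, 0, 0.01, 0, 0], [0, -0.08, -0.03, 0, 0.02, 0, 0], [0, -0.12, -0.04, 0, 0.03, 0, 0], [0, -0.15, -0.05, 0, 0.03, 0, 0], [0, -0.15, -0.05, 0, 0.03, 0, 0]]])

```text
clock: 28.9
position: [0.3716, -0.1966, 0.1498]
tool_rot: [3.117, -0.0, 1.544]
force: [0.0, 0.3, -0.1]
grip_width: -0.0001
finger_force: 0.0
```

```bash
python3 - <<'E'
from h import *
print(bot.observe()['force'],now()[0])
for k,(y0,y1,x0,x1) in(("side",(235,270,215,250)),("top",(185,210,222,242))):
    im=bot.grab_frame(k)[:,:,::-1].copy();cv2.imwrite(f"pics/{k}11.png",im)
    for lab,I in(("before",cv2.imread(f"pics/{k}0.png")),("after",im)):
        P=I[y0:y1,x0:x1];g=cv2.cvtColor(P,cv2.COLOR_BGR2HSV);m=(((g[...,0]<8)|(g[...,0]>172))&(g[...,1]>120)&(g[...,2]>80)).astype(np.uint8)
        ys,xs=np.nonzero(m)
        if len(xs)<5: print(k,lab,"hidden");continue
        r=cv2.minAreaRect(np.c_[xs,ys].astype(np.float32));print(k,lab,m.sum(),cv2.boxPoints(r).round(1).tolist())
        if k=="top": print([int(P[r,5:16,2].mean()) for r in range(3,22)])
        else:print([int(P[10+i,10+i,2]) for i in range(15)], [int(x) for x in np.percentile(P[...,2][m>0],[10,50,90])])
    if k=="side":
        g=cv2.cvtColor(im,cv2.COLOR_BGR2HSV)[185:245,150:225];m=((g[...,2]>185)&(g[...,1]<60)).astype(np.uint8)
        c=max(cv2.findContours(m,0,1)[0],key=cv2.contourArea);b=cv2.boxPoints(cv2.minAreaRect(c))+[150,185];print("block top",plane("side",b,.106),plane("side",b.mean(0),.106))
E
```

```text
[ 0.0122  0.2788 -0.1405] [ 0.3716 -0.1966  0.1498]
side before 217 [[6.5, 15.600000381469727], [14.600000381469727, 6.800000190734863], [28.200000762939453, 19.200000762939453], [20.100000381469727, 28.0]]
[22, 111, 197, 199, 190, 186, 184, 202, 223, 197, 176, 222, 220, 216, 71] [123, 192, 224]
side after 217 [[5.599999904632568, 15.899999618530273], [13.300000190734863, 6.599999904632568], [28.0, 18.600000381469727], [20.299999237060547, 28.0]]
[34, 175, 243, 240, 239, 240, 240, 240, 241, 239, 237, 237, 244, 195, 43] [123, 240, 243]
block top [[ 0.6507 -0.0009  0.106 ]
 [ 0.6539 -0.0834  0.106 ]
 [ 0.6011 -0.0586  0.106 ]
 [ 0.6015  0.0189  0.106 ]] [[ 0.6262 -0.0294  0.106 ]]
top before 129 [[6.0, 6.0], [15.0, 6.0], [15.0, 18.0], [6.0, 18.0]]
[51, 34, 19, 157, 187, 187, 183, 179, 176, 192, 202, 203, 196, 198, 198, 113, 37, 42, 50]
top after 132 [[5.0, 6.0], [15.0, 6.0], [15.0, 19.0], [5.0, 19.0]]
[57, 38, 20, 166, 211, 213, 210, 210, 210, 213, 214, 211, 209, 204, 211, 186, 70, 44, 55]
```

```bash
python3 -c "
from workcell import bot
print(bot.job_done())"
```

```text
the job is handed in; nothing more can be done
None
```

The job is handed in at about 29 s on the robot's clock: the block sits holes up in the heater's recess and is released. The rocker gave way at about 4 N and appears lit in the last image, so I take it as on; the hand-in returned no verdict.

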